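# Stand up the sample tamper and park it on its spigot

### The job

The orange-handled sample tamper has been left leaning on a tool rest on the lab bench. Pinch it by the ring on its handle and press an edge of its square foot on the bench so that it swings upright between the fingers, until the foot is flat on the bench while you still hold it; then park it foot down on the empty white parking base, lowering it fully home over the brass spigot before you let go. Leave the blue-handled tamper, the beaker, the amber and clear bottles and the measuring cylinder where they are.

Things in the scene. Friction and masses are not known exactly. Their poses are not given: they have to be found in the camera images.
- tamper_mid (a point): Centre of the loose orange-handled tamper (about 300 g, mostly in its foot): a square aluminium foot 60 x 60 mm, 14 mm thick, with a round handle 24 mm in diameter on its middle, 110 mm long overall. On the handle is a raised dark grip ring 30 mm in diameter, 10 mm wide. This point is on the axis, 55 mm from either end; z runs from foot to free end, x and y are parallel to the foot's sides.
- tamper_foot (a point): Centre of the tamper's foot face (55 mm from tamper_mid along -z, same axes). The face has a central blind recess 24 mm in diameter, 11 mm deep. The grip ring's middle is 50 mm from this point along +z. Pinched across the ring with 20 N the tamper is carried safely, yet turns in the fingers when forced on the bench.
- tamper_end (a point): Centre of the free end of the tamper's handle (55 mm from tamper_mid along +z, same axes). At the start the tamper leans: one edge of its foot is on the bench on the robot's side, and the handle, pointing away from the robot and sloping up by 17 degrees, lies on the bar of a low rest.
- stand_seat (a point): The empty parking base: a white disc 86 mm in diameter and 14 mm high, fixed to the bench, with a brass spigot in its centre 20 mm in diameter rising 9 mm above the disc, its top 4 mm coned to 12 mm. This point is on the spigot's axis at the top face of the disc, where the foot face comes to rest; z is up.
- tamper2_mid (a point): Half-way point of a second, identical but blue-handled tamper, standing upright on an identical parking base at least 12 cm from the empty one. To be left alone. z points up.
- beaker: Loose glass beaker, 70 mm in diameter, 90 mm high, beyond the work area; origin under its centre. To be left alone.
- reagent: Loose clear bottle with a blue cap, 66 mm in diameter, 140 mm high; origin under its centre. To be left alone.
- amber: Loose amber glass bottle, 70 mm in diameter, 150 mm high; origin under its centre. To be left alone.
- cylinder: Loose measuring cylinder, 190 mm high, foot 70 mm in diameter; origin under its centre. To be left alone.
- rest_bar (a point): Middle of the bar of the fixed grey tool rest on which the handle lies at the start, 92 mm from the foot face along the handle: a black bar 12 mm in diameter, 36 mm long, its axis level at a height of 39 mm (this point), on a narrow post and a base 40 x 50 mm. Up to x = 0.67 the bench is clear for 16 cm beside it on the side towards y = -0.12.
Mind the look-alikes: they are no part of the job. What is shaped like the part that bears stand_seat but pink or purple is not meant.

How it is judged:
On the way, in this order (a step that is already met when the one before it is completed fails the run):
1. the tamper stands upright with its foot flat on the bench while the fingers hold it (angle between tamper_mid's own z axis and vertical below 0.12 rad and height (world z) of tamper_foot below 0.005 m and contact force between the fingers and tamper above 0.5 N), for 0.2 s.
2. the tamper is down on the empty base, over the spigot, while the fingers still hold it (horizontal distance between tamper_foot and stand_seat below 0.005 m and z of tamper_foot in the frame of stand_seat below 0.004 m and angle between tamper_mid's own z axis and vertical below 0.12 rad and contact force between the fingers and tamper above 0.5 N), for 0.1 s.
At the end, for the whole second after the job is handed in: The orange tamper stands upright (within 0.04 rad), at rest, on the empty base, its foot face within 2 mm of the disc and within 4 mm of centred on the spigot (horizontal distance between tamper_foot and stand_seat below 0.004 m and z of tamper_foot in the frame of stand_seat below 0.002 m and angle between tamper_mid's own z axis and vertical below 0.04 rad and linear speed of tamper below 0.02 m/s); the robot touches nothing.
It fails at once if the blue tamper is moved by more than 15 mm (distance of tamper2_mid from where it was at the start of the episode above 0.015 m).
It fails at once if the beaker, the amber or clear bottle or the measuring cylinder is moved by more than 25 mm (distance of any of beaker, reagent, amber, cylinder from where it was at the start of the episode above 0.025 m).
It also fails if it takes over 67 s, if anything falls off the work surface, if the arm or the gripper's body presses on something with over 40 N, if the wrist force passes 120 N, or if a joint passes its speed limit or range.

### The arm

A 6-joint arm with a two-finger parallel gripper is mounted at the origin on the work surface. World frame = base frame: x ahead of the robot, y to its left, z up, the work surface at z = 0. Lengths are in m, angles in rad, forces in N, time in s.
With the tool pointing down it reaches from about 0.325 to 0.775 m from the base axis. Payload 5.5 kg.
Tool frame: the origin (TCP) lies on the centre line of the jaws, within the pads' length; the fingertips stand 11 mm ahead of it and the grasp point (between the pads) lies 8 mm behind it (bot.tcp_to_tips is the z of the fingertips in the tool frame, in m); z points along the fingers, y is the direction in which the jaws open and shut (so a half turn about z gives the same grasp; the last joint's range is limited). The gripper opens to 88 mm and grips with 3 to 60 N. Pads are 20 mm wide; open, the fingers measure 115 mm over their backs; the gripper's body (75 mm by 178 mm) begins 61 mm behind the grasp point.
Start: joints at [-1.24, 0.091, 1.231, -0, 1.82, -0.057], TCP at [0.227, -0.555, 0.234] pointing down, gripper open.
Joint ranges: [-2.87, 2.87], [-0.86, 2.18], [0.17, 2.46], [-1.51, 4.65], [0.06, 2.69], [-2.65, 2.65]. Speed limits (rad/s): [2.57, 2.57, 3.01, 3.14, 3.14, 3.14].

### API

Orientations are given as a rotation vector (axis times angle).
In Python, from station import bot gives the robot as it stands.
- The arm moves only by the tool send_rows, never from a script. Its argument "increments" is text: rows parted by semicolons, each of 5 numbers parted by spaces: the finger opening in cm, from 0 to 8.78, then the shift along the world's x, y, z in cm, then the turn about the world's z in rad. A call has 1 to 12 rows; each row is the pose to reach, as a shift and turn from the pose measured when the call began; what a row does not reach only later rows make up. A row lasts 1/12 s, in which the tool goes at most 41.7 mm and 7.16 degrees, less where a joint would pass 70% of its speed; a pose out of reach is approached as far as the arm can. A call with a gripper value outside its range is refused whole. The fingers move at their own pace and stop on an object; the grip force is fixed at half the most. Time passes only in rows, so rows that repeat a pose let the fingers close. It gives the time, the measured TCP pose, the force and the opening at its end, in the units of the state.
- bot.read_state(): the state, without advancing time (a new reading comes with each control period).
- bot.snapshot(name): name is "scene" or "top" or "wrist"; returns the picture (480x640x3 uint8, blue, green, red); there is no depth.
- bot.camera_info(name): a dict with "fov_y" (degrees; the focal length in pixels is half the picture's height over the tangent of half this angle, whatever the lens; pixels are square), "cx", "cy" (the principal point, pixels), "R" (3x3) and "t" (3): a world point X has camera coordinates R X + t. Camera axes: x right, y down, z forward; pixel columns grow to the right and rows downward; lengths in m; the calibration is good to about 2 mm. A picture is of the moment at which its call begins: read the wrist's pose just before it. camera_info takes no time and is no camera call; for the wrist camera it gives the pose at the moment of the call.
- bot.hand_in(): hands the job in, once; it reports no verdict.
The state is a dict: "t": time; "joint_pos": joint angles; "joint_velocities": joint speeds; "joint_efforts": joint torques, N m; "tcp_pos": TCP position; "orientation": TCP orientation; "force": force on the tool from outside, world axes, zero at the start; "torque": the same for the moment, N m; "gripper_width": finger opening in m.
Only numpy, scipy, OpenCV 4.12 (cv2) and the standard library are available. Lean on these libraries where they do the work, as an engineer would, in place of code of your own. Each camera call takes 0.05 s, during which the arm holds its last target.

## Working session

There is one attempt and no reset: what is moved stays moved. The work goes in short steps, Python scripts to look and compute and a tool call to move; the robot and the scene stay as the last step left them, time stands still between calls to the robot, and variables do not carry over. Pictures are saved under pics/ and viewed, and the job is handed in when it is done.

Besides the shell and the picture viewer there is one more tool, called after "Call:" by a JSON object that holds its "method" and its "body", one argument or row to a line. send_rows: Moves the arm, as the interface text tells. Its arguments: {"type":"object","properties":{"increments":{"type":"string"}},"required":["increments"]}

```bash
ls; mkdir -p pics; python3 - <<'E'
from station import bot
import cv2,numpy as np
s=bot.read_state(); print({k:np.round(v,3) for k,v in s.items()}, bot.tcp_to_tips)
for n in ("scene","top"):
    im=bot.snapshot(n); cv2.imwrite(f"pics/{n}0.png",im)
    c=bot.camera_info(n); print(n,c)
E
```

```text
pics
{'t': np.float64(0.0), 'joint_pos': array([-1.24 ,  0.092,  1.232, -0.   ,  1.82 , -0.057]), 'joint_velocities': array([ 0.   , -0.001, -0.002, -0.001, -0.001, -0.001]), 'joint_efforts': array([ 2.0000e-03, -4.4645e+01, -4.0645e+01,  7.0000e-02,  2.9000e-02,
       -0.0000e+00]), 'tcp_pos': array([ 0.227, -0.555,  0.233]), 'orientation': array([-3.081, -0.605,  0.   ]), 'force': array([-0.219,  0.079,  0.701]), 'torque': array([ 0.043,  0.046, -0.02 ]), 'gripper_width': np.float64(0.088)} 0.011
scene {'fov_y': 48.790818094385735, 'cx': 319.3621547240536, 'cy': 234.2719778525064, 'R': array([[ 0.4051714 ,  0.91409405, -0.01637667],
       [ 0.57181395, -0.26735145, -0.77559784],
       [-0.7133477 ,  0.30488565, -0.6310149 ]]), 't': array([-0.23409376, -0.29880799,  1.64625994])}
top {'fov_y': 49.09442797352003, 'cx': 312.3626507463077, 'cy': 237.4220587922038, 'R': array([[-0.13706249, -0.99055327,  0.00425313],
       [-0.96737857,  0.13292984, -0.21565798],
       [ 0.21305535, -0.03367301, -0.9764597 ]]), 't': array([0.05411086, 0.60918248, 0.96562525])}
```

View pics/scene0.png

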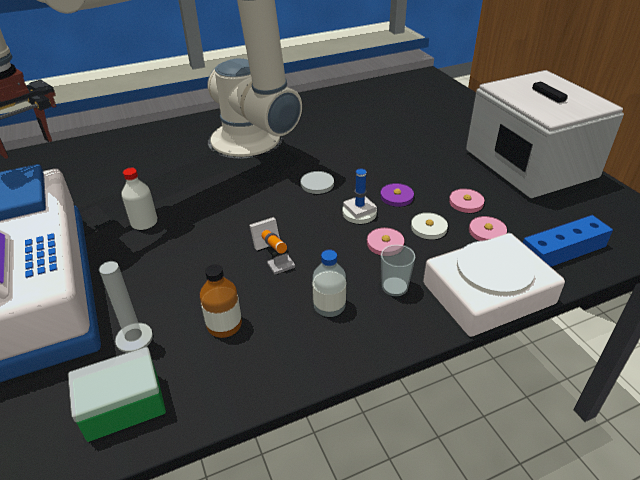

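View pics/top0.png

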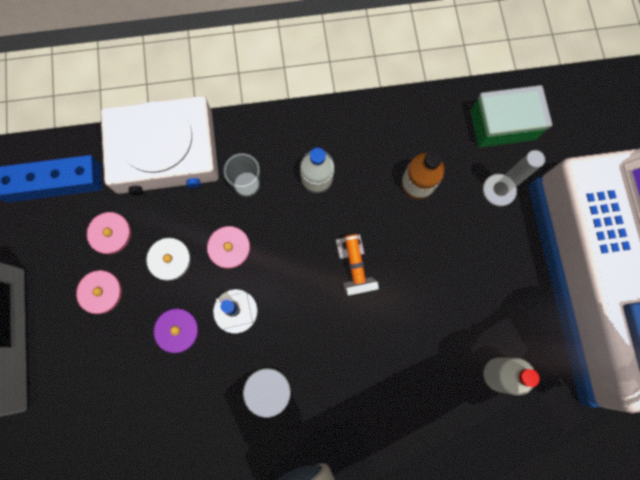

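The scene holds several look-alikes. With pixels given as scene / top:
- **Empty white base with brass spigot:** (430,225) / (168,259). This is the target by its description.
- **Plain white disc, no spigot:** (317,182) / (267,393). Decoy.
- **Pink bases:** scene (386,240), (467,200), (488,229); top (228,247), (108,233), (98,292).
- **Purple base:** (397,194) / (175,331).
- **Base occupied by the blue tamper:** (360,209) / (235,311).
- **Loose orange tamper:** (272,241) / (356,262).

I'll measure these next and check the choice in close crops.

```bash
cat > h.py <<'E'
import numpy as np,cv2
def K(c):
    f=240/np.tan(np.radians(c["fov_y"]/2)); return np.array([[f,0,c["cx"]],[0,f,c["cy"]],[0,0,1]])
def ray(c,p):
    d=np.linalg.solve(K(c),[p[0],p[1],1]); R=np.array(c["R"]); return -R.T@np.array(c["t"]), R.T@d
def onz(c,p,z):
    o,d=ray(c,p); return o+d*(z-o[2])/d[2]
def proj(c,X):
    x=np.array(c["R"])@np.array(X)+c["t"]; u=K(c)@x; return u[:2]/u[2]
def tri(c1,p1,c2,p2):
    o1,d1=ray(c1,p1);o2,d2=ray(c2,p2)
    s=np.linalg.lstsq(np.c_[d1,-d2],o2-o1,rcond=None)[0]
    a,b=o1+d1*s[0],o2+d2*s[1]; return (a+b)/2,np.linalg.norm(a-b)
E
python3 - <<'E'
from h import *
from station import bot
ims={n:cv2.imread(f"pics/{n}0.png") for n in("scene","top")}
cs={n:bot.camera_info(n) for n in ims}
def comps(m,amin):
    n,l,st,ce=cv2.connectedComponentsWithStats(m.astype(np.uint8)); return [(st[i,4],st[i,:4].tolist(),ce[i].round(1).tolist()) for i in range(1,n) if st[i,4]>amin]
for n,im in ims.items():
    hsv=cv2.cvtColor(im,cv2.COLOR_BGR2HSV)
    H,S,V=cv2.split(hsv)
    o=(H>5)&(H<20)&(S>180)&(V>100)
    print(n,"orange",comps(o,15))
    w=(S<50)&(V>140)
    for a,b,c in comps(w,300):
        if a<6000: print(" white",a,b,c,"z14:",onz(cs[n],c,.014).round(4))
t=cv2.resize(ims["top"][220:310,300:420],None,fx=6,fy=6,interpolation=cv2.INTER_CUBIC)
s=cv2.resize(ims["scene"][205:285,235:335],None,fx=7,fy=7,interpolation=cv2.INTER_CUBIC)
cv2.imwrite("pics/tc.png",t);cv2.imwrite("pics/sc.png",s)
t=cv2.resize(ims["top"][215:305,120:270],None,fx=5,fy=5,interpolation=cv2.INTER_CUBIC);cv2.imwrite("pics/tb.png",t)
E
```

```text
scene orange [(np.int32(41), [262, 230, 9, 10], [264.9, 233.5]), (np.int32(105), [268, 235, 14, 15], [273.2, 240.3]), (np.int32(81), [277, 243, 10, 10], [281.5, 247.5]), (np.int32(746), [200, 278, 36, 33], [217.3, 293.3])]
 white 2783 [280, 21, 145, 42] [341.7, 40.8] z14: [-0.6122  0.6324  0.014 ]
 white 4806 [41, 45, 211, 59] [144.4, 75.7] z14: [-0.6046 -0.2017  0.014 ]
 white 3868 [480, 70, 143, 58] [549.9, 98.8] z14: [0.2135 1.0174 0.014 ]
 white 369 [477, 88, 147, 46] [544.2, 116.3] z14: [0.3053 0.9098 0.014 ]
 white 917 [211, 126, 68, 29] [239.4, 143.3] z14: [ 0.049  -0.0288  0.014 ]
 white 480 [301, 172, 33, 18] [317.0, 180.5] z14: [0.3348 0.101  0.014 ]
 white 376 [122, 179, 26, 22] [133.9, 190.6] z14: [ 0.171  -0.3586  0.014 ]
 white 594 [412, 213, 36, 22] [429.2, 223.7] z14: [0.6231 0.2697 0.014 ]
 white 492 [313, 264, 33, 30] [327.5, 279.3] z14: [ 0.6948 -0.0326  0.014 ]
 white 302 [384, 277, 23, 17] [394.7, 285.2] z14: [0.7705 0.0884 0.014 ]
 white 3312 [523, 307, 93, 70] [573.1, 338.6] z14: [1.035  0.3204 0.014 ]
 white 4391 [69, 323, 88, 94] [113.9, 375.0] z14: [ 0.7575 
[... 444 characters left out ...]
, (np.int32(269), [346, 239, 16, 25], [353.4, 251.5]), (np.int32(175), [351, 268, 14, 16], [358.1, 275.1])]
 white 3930 [0, 0, 290, 34] [112.7, 11.3] z14: [1.2069 0.347  0.014 ]
 white 2607 [481, 86, 71, 48] [515.5, 109.6] z14: [ 0.8454 -0.5108  0.014 ]
 white 615 [302, 156, 32, 29] [317.9, 171.0] z14: [ 0.7639 -0.0629  0.014 ]
 white 368 [235, 174, 23, 21] [246.2, 183.6] z14: [0.7567 0.0911 0.014 ]
 white 531 [484, 175, 32, 30] [498.5, 191.1] z14: [ 0.668  -0.4343  0.014 ]
 white 1353 [147, 238, 43, 42] [167.7, 258.6] z14: [0.6186 0.2678 0.014 ]
 white 1254 [213, 289, 44, 44] [236.0, 311.7] z14: [0.4922 0.1409 0.014 ]
 white 1709 [244, 369, 46, 48] [266.4, 392.6] z14: [0.3292 0.0991 0.014 ]
```

View pics/tc.png

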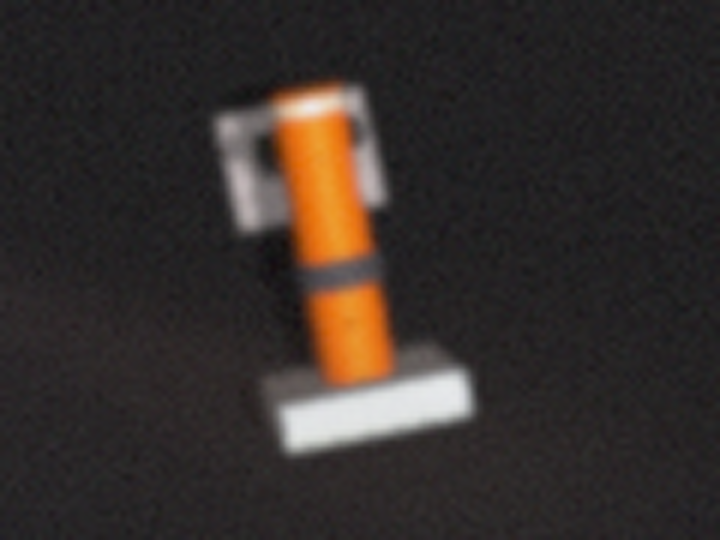

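View pics/sc.png

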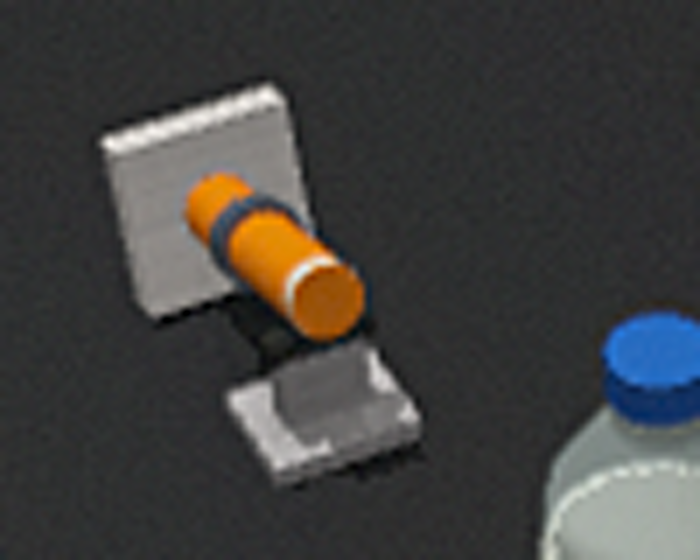

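View pics/tb.png

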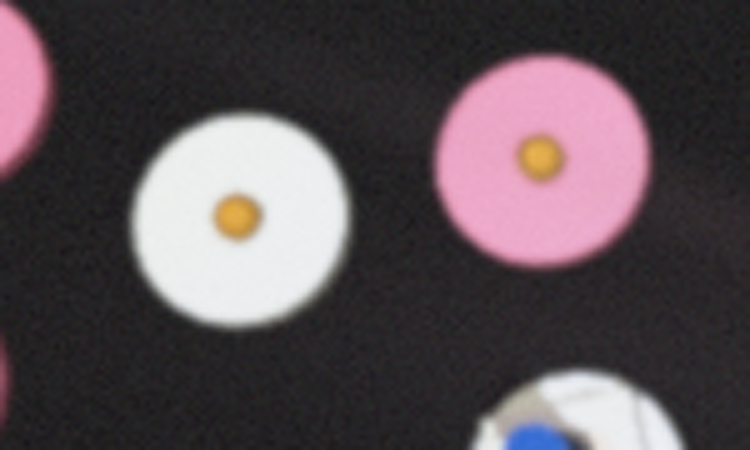

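The crops show the orange tamper with its foot towards the robot and its dark ring at top (356.7,265.5). The white base does have a brass spigot, at top (167.5,258.3).

```bash
python3 - <<'E'
from h import *
from station import bot
c=bot.camera_info("top"); s=bot.camera_info("scene")
e=onz(c,(351.7,236.6),.060);r=onz(c,(356.7,265.5),.0433);f=onz(c,(360,283),.0328)
print(e,r,f,np.linalg.norm((e-r)[:2]),np.linalg.norm((r-f)[:2]),"exp",60*np.cos(.297),36*np.cos(.297))
d=(e-f)[:2];print("yaw",np.arctan2(d[1],d[0]))
# face lower corners : lower edge of white face in top crop
a=onz(c,(300+290/6,220+453/6),0);b=onz(c,(300+474/6,220+415/6),0);print("edge",a,b,np.linalg.norm(a-b),np.arctan2((a-b)[1],(a-b)[0])-np.pi/2)
print("seat top",onz(c,(120+237/5,215+216/5),.023)); print(tri(c,(167.4,258.2),s,(429.5,222.5)))
print("end tri",tri(c,(351.7,236.6),s,(235+325/7,205+300/7)))
E
```

```text
[ 0.60330878 -0.10712948  0.06      ] [ 0.54733596 -0.10981934  0.0433    ] [ 0.51317078 -0.11203256  0.0328    ] 0.056037415610653174 0.03423678489883082 exp 57.373124964286376 34.423874978571824
yaw 0.054341753229350184
edge [ 0.49491408 -0.08807569  0.        ] [ 0.49915344 -0.15233219  0.        ] 0.06439619465835825 0.06588021295164159
seat top [0.61759823 0.26608678 0.023     ]
(array([0.6202416 , 0.26996689, 0.01494137]), np.float64(0.0039785432701650875))
end tri (array([ 0.60468337, -0.10428009,  0.05839788]), np.float64(0.006396262724679009))
```

Call:
{"method": "send_rows", "body": {
  "increments": "8.78 2 3.5 1 -0.03; 8.78 4 7 2 -0.06; 8.78 6 10 3 -0.09; 8.78 8 13.5 4 -0.12; 8.78 10 17 4 -0.15; 8.78 12 20 4 -0.18; 8.78 14 24 4 -0.21; 8.78 16 27 4 -0.24; 8.78 18 31 4 -0.27; 8.78 20 34 4 -0.3; 8.78 22 38 4 -0.33; 8.78 22 38 4 -0.33"
}}

```text
t: 1.1
tcp_pos: [0.4489, -0.1697, 0.2722]
orientation: [-3.135, -0.099, -0.001]
force: [0.7, 0.2, 0.4]
gripper_width: 0.0882
```

```bash
python3 - <<'E'
from h import *
from station import bot
s=bot.read_state(); print(s["t"],s["tcp_pos"],s["orientation"],s["force"])
c=bot.camera_info("wrist"); im=bot.snapshot("wrist"); cv2.imwrite("pics/w1.png",im)
print(c, -np.array(c["R"]).T@c["t"], proj(c,(.547,-.11,.0433)))
E
```

```text
1.1 [ 0.44887005 -0.16971086  0.27218899] [-3.13549196e+00 -9.94332408e-02 -9.16324720e-04] [0.6754238  0.2181725  0.44952139]
{'fov_y': 69.49864110325046, 'cx': 320.99048969999996, 'cy': 240.2247927940777, 'R': array([[ 0.06248686, -0.99803659, -0.00428522],
       [-0.96580116, -0.06155006,  0.25187242],
       [-0.25164165, -0.01160005, -0.96775096]]), 't': array([-0.1953499 ,  0.382544  ,  0.53793647])} [ 0.51703546 -0.16518065  0.42339914] [271.38286975 117.02832111]
```

View pics/w1.png

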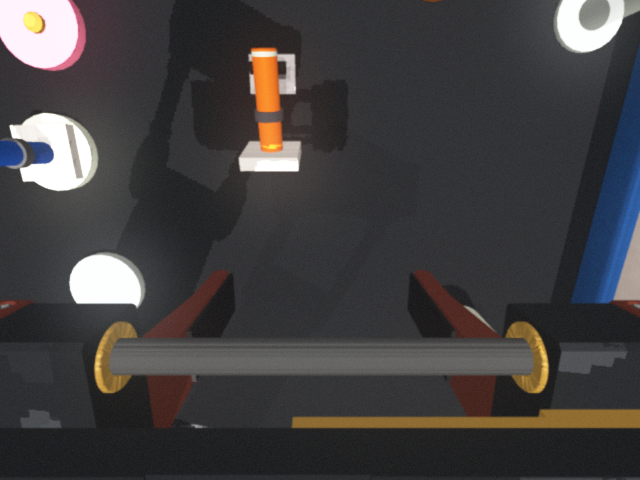

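The wrist view shows the tamper with its ring at (269,115), against a predicted (271,117). The top-view ring position therefore agrees within about 3 mm.

```bash
python3 - <<'E'
from h import *
from station import bot
c=bot.camera_info("wrist"); im=cv2.imread("pics/w1.png")
cv2.imwrite("pics/w1c.png",cv2.resize(im[35:185,220:320],None,fx=4,fy=4,interpolation=cv2.INTER_CUBIC))
H,S,V=cv2.split(cv2.cvtColor(im,cv2.COLOR_BGR2HSV)); o=((H>3)&(H<22)&(S>180)&(V>90)); o[:, :230]=0;o[:,310:]=0;o[:40]=0
for r in range(46,152,4):
    x=np.flatnonzero(o[r]); print(r,(x.min(),x.max(),(x.min()+x.max())/2) if len(x) else None)
E
```

```text
46 None
50 (np.int64(251), np.int64(274), np.float64(262.5))
54 None
58 (np.int64(253), np.int64(275), np.float64(264.0))
62 (np.int64(252), np.int64(276), np.float64(264.0))
66 (np.int64(252), np.int64(277), np.float64(264.5))
70 (np.int64(253), np.int64(277), np.float64(265.0))
74 (np.int64(254), np.int64(277), np.float64(265.5))
78 (np.int64(255), np.int64(277), np.float64(266.0))
82 (np.int64(255), np.int64(277), np.float64(266.0))
86 (np.int64(256), np.int64(277), np.float64(266.5))
90 (np.int64(256), np.int64(277), np.float64(266.5))
94 (np.int64(256), np.int64(278), np.float64(267.0))
98 (np.int64(256), np.int64(279), np.float64(267.5))
102 (np.int64(256), np.int64(279), np.float64(267.5))
106 (np.int64(256), np.int64(279), np.float64(267.5))
110 (np.int64(258), np.int64(278), np.float64(268.0))
114 None
118 None
122 (np.int64(278), np.int64(280), np.float64(279.0))
126 (np.int64(258), np.int64(280), np.float64(269.0))
130 (np.int64(259), np.int64(280), np.float64(269.5))
134 (np.int64(259), np.int64(280), np.float64(269.5))
138 (np.int64(260), np.int64(281), np.float64(270.5))
142 (np.int64(261), np.int64(281), np.float64(271.0))
146 (np.int64(261), np.int64(281), np.float64(271.0))
150 (np.int64(263), np.int64(277), np.float64(270.0))
```

View pics/w1c.png

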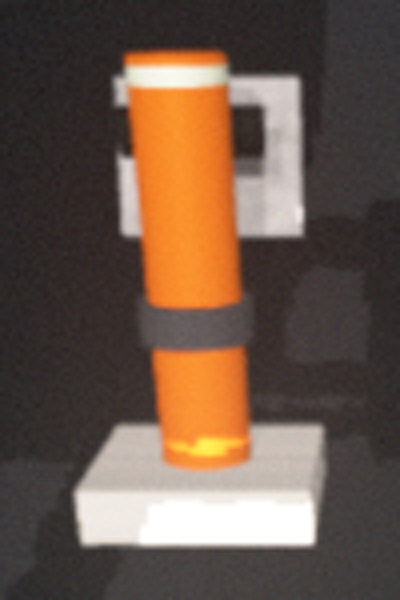

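```bash
python3 - <<'E'
from h import *
from station import bot
c=bot.camera_info("wrist"); t=bot.camera_info("top")
for n,k,p in(("w",c,(269.2,116.3)),("t",t,(356.7,265.4))):
    x=onz(k,p,.0577); print(n,"ring",x+[.0044,0,-.0144])
# axis direction: orange centre cols, end row 50 (s~105, u=12) and row 146 (s~16,u~12)
a=np.radians(17)
def h(s,u): return s*np.sin(a)+(u+.03)*np.cos(a)
p=onz(c,(262.8,52),h(.110,.012));q=onz(c,(271,147),h(.0165,.012)); print(p,q,np.linalg.norm((p-q)[:2]),.0935*np.cos(a),"yaw",np.arctan2((p-q)[1],(p-q)[0]))
# foot top edge bottom row (s=0,u=30): crop (78,545),(315,545)
f1=onz(c,(220+76/4,35+546/4),h(0,.03));f2=onz(c,(220+316/4,35+546/4),h(0,.03));print(f1,f2,np.linalg.norm(f1-f2),"yaw",np.arctan2((f1-f2)[1],(f1-f2)[0])-np.pi/2, "ring from it x", (f1+f2)[0]/2+.05*np.cos(a)+.03*np.sin(a))
print("seat",onz(t,(167.4,258.2),.023))
E
```

```text
w ring [ 0.54974214 -0.11239123  0.0433    ]
t ring [ 0.54974765 -0.10824408  0.0433    ]
[ 0.59965261 -0.10730354  0.07232569] [ 0.51580857 -0.11316082  0.04498893] 0.08404838592976588 0.08941449468254381 yaw 0.06974602102973494
[ 0.4891183  -0.08235079  0.05737829] [ 0.49305724 -0.14463732  0.05737829] 0.062410947754612305 yaw 0.06315490388561695 ring from it x 0.547674158792946
seat [0.61759823 0.26608678 0.023     ]
```

Call:
{"method": "send_rows", "body": {
  "increments": "8.78 3.5 2 0 0; 8.78 7 4 0 0; 8.78 10 5.9 -2 0; 8.78 10 5.9 -5.5 0; 8.78 10 5.9 -9 0; 8.78 10 5.9 -12.5 0; 8.78 10 5.9 -15 0; 8.78 10 5.9 -15 0; 8.78 10 5.9 -15 0"
}}

```text
t: 1.9
tcp_pos: [0.5467, -0.1139, 0.1207]
orientation: [-3.136, -0.098, 0.007]
force: [0.4, 0.5, 0.6]
gripper_width: 0.0876
```

```bash
python3 - <<'E'
from h import *
from station import bot
s=bot.read_state(); print(s["t"],s["tcp_pos"],s["orientation"],s["force"])
c=bot.camera_info("wrist"); im=bot.snapshot("wrist"); cv2.imwrite("pics/w2.png",im)
print(proj(c,(.549,-.111,.0433)), proj(c,(.549-.0044,-.111,.0577)))
E
```

```text
1.9 [ 0.54672997 -0.11391189  0.12073705] [-3.13641816 -0.09844219  0.00650754] [0.40863581 0.48691104 0.57550787]
[318.69095721 248.68863293] [318.06344343 261.37285294]
```

View pics/w2.png

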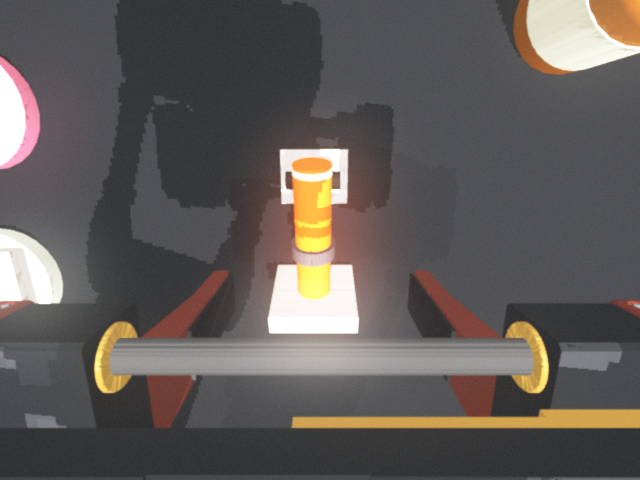

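The ring is at (314,254), centred between the open fingers, and nothing else is in the jaws' path. I'm descending and closing.

Call:
{"method": "send_rows", "body": {
  "increments": "8.78 0.2 0.4 -2 0; 8.78 0.2 0.4 -4.5 0; 8.78 0.2 0.4 -7 0; 8.78 0.2 0.4 -7.9 0; 8.78 0.2 0.4 -7.9 0; 8.78 0.2 0.4 -7.9 0"
}}

```text
t: 2.45
tcp_pos: [0.5509, -0.1106, 0.0464]
orientation: [-3.138, -0.098, -0.004]
force: [0.0, 0.5, 0.7]
gripper_width: 0.0876
```

```bash
python3 - <<'E'
from h import *
from station import bot
s=bot.read_state(); print(s["t"],s["tcp_pos"],s["orientation"],s["force"])
c=bot.camera_info("wrist"); im=bot.snapshot("wrist"); cv2.imwrite("pics/w3.png",im)
print(proj(c,(.549,-.109,.0433)))
E
```

```text
2.45 [ 0.55088822 -0.11055103  0.04640872] [-3.13829791 -0.09824046 -0.00365965] [0.0217797  0.46653101 0.73859309]
[319.35950976 300.2713195 ]
```

View pics/w3.png

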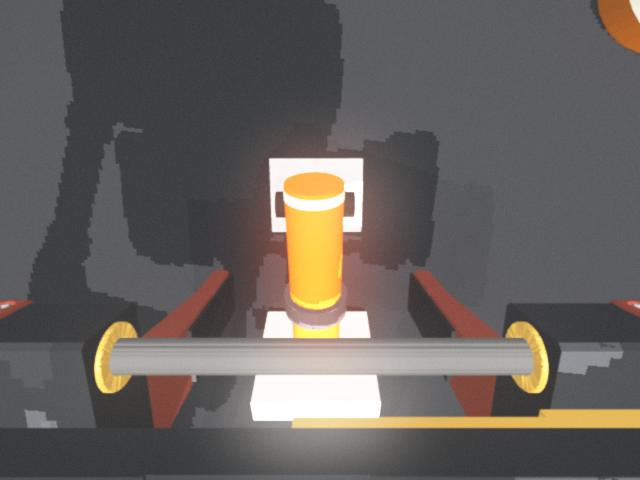

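The ring at (316,303) sits between the pads. I'm closing now.

Call:
{"method": "send_rows", "body": {
  "increments": "8.78 -0.1 0.1 -0.5 0; 8.78 -0.1 0.1 -0.5 0; 8.78 -0.1 0.1 -0.5 0; 2.5 -0.1 0.1 -0.5 0; 2.5 -0.1 0.1 -0.5 0; 2.5 -0.1 0.1 -0.5 0; 2.5 -0.1 0.1 -0.5 0; 2.5 -0.1 0.1 -0.5 0; 2.5 -0.1 0.1 -0.5 0; 2.5 -0.1 0.1 -0.5 0; 2.5 -0.1 0.1 -0.5 0; 2.5 -0.1 0.1 -0.5 0"
}}

```text
t: 3.5
tcp_pos: [0.5504, -0.1094, 0.0421]
orientation: [-3.138, -0.098, -0.006]
force: [1.0, 2.6, 0.9]
gripper_width: 0.0314
```

Call:
{"method": "send_rows", "body": {
  "increments": "2 0 0 0 0; 2 0 0 0 0; 2 0 0 0 0; 2 0 0 0 0"
}}

```text
t: 3.83
tcp_pos: [0.5505, -0.1093, 0.0421]
orientation: [-3.138, -0.098, -0.006]
force: [0.1, 1.5, -0.1]
gripper_width: 0.0293
```

The grip is on the ring at 29.3 mm. First I'll try a short swing arc about the resting foot edge, pulling towards the robot and up.

Call:
{"method": "send_rows", "body": {
  "increments": "2 -0.2 0 0.1 0; 2 -0.4 0 0.2 0; 2 -0.6 0 0.3 0; 2 -0.8 0 0.45 0; 2 -1.0 -0.1 0.55 0; 2 -1.2 -0.1 0.65 0; 2 -1.5 -0.1 0.8 0; 2 -1.5 -0.1 0.8 0; 2 -1.5 -0.1 0.8 0"
}}

```text
t: 4.58
tcp_pos: [0.5354, -0.1104, 0.0503]
orientation: [-3.138, -0.098, -0.007]
force: [0.0, -1.1, -3.6]
gripper_width: 0.0293
```

```bash
cat > look.py <<'E'
import sys
from h import *
from station import bot
n=sys.argv[1]
s=bot.read_state(); print(s["t"],s["tcp_pos"].round(4),s["force"].round(1),s["torque"].round(2),s["gripper_width"])
c=bot.camera_info("scene"); u=proj(c,s["tcp_pos"]); im=bot.snapshot("scene"); x,y=map(int,u)
x=max(60,min(580,x)); y=max(50,min(430,y))
cv2.imwrite(f"pics/{n}.png",cv2.resize(im[y-50:y+50,x-60:x+60],None,fx=6,fy=6,interpolation=cv2.INTER_CUBIC)); print("crop org",x-60,y-50)
E
python3 look.py s1
```

```text
4.5833 [ 0.5354 -0.1104  0.0503] [ 0.  -1.1 -3.6] [ 0.04 -0.08  0.05] 0.02931719161411942
crop org 206 183
```

View pics/s1.png

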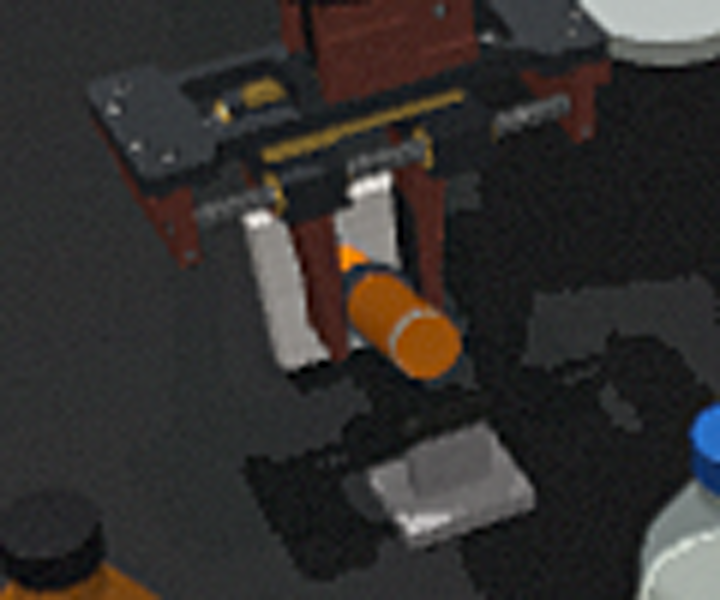

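Wrist Fz of −3.6 N is the tamper's full weight, so it was lifted without turning and the edge is off the bench. Next I'll press the edge down while dragging towards the robot, and read the force ratio.

Call:
{"method": "send_rows", "body": {
  "increments": "2 0 0 -0.5 0; 2 -0.2 0 -0.8 0; 2 -0.4 0 -0.9 0; 2 -0.7 0 -1.0 0; 2 -1.0 -0.1 -1.0 0"
}}

```text
t: 5.05
tcp_pos: [0.5274, -0.1114, 0.0423]
orientation: [-3.139, -0.099, -0.016]
force: [4.3, 1.1, 3.8]
gripper_width: 0.0292
```

```bash
python3 look.py s2
```

```text
5.05 [ 0.5274 -0.1114  0.0423] [4.3 1.1 3.8] [ 0.25 -0.72 -0.02] 0.02917782183936605
crop org 205 184
```

View pics/s2.png

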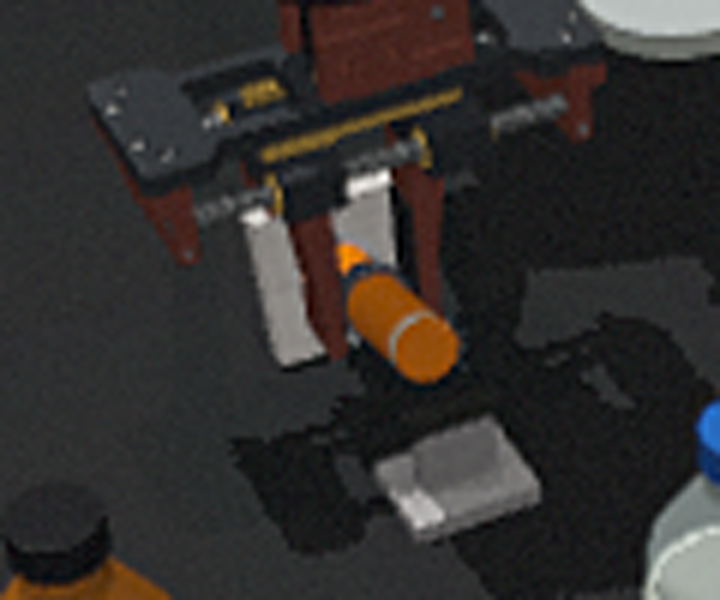

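The force ratio Fx/N is about 4.3/7.4 = 0.58. At this tilt the drag torque only beats the pressing torque above about 0.9. I'll take one more drag reading to confirm it's sliding.

Call:
{"method": "send_rows", "body": {
  "increments": "2 -0.5 0 -0.2 0; 2 -1.0 -0.1 -0.2 0; 2 -1.5 -0.1 -0.2 0; 2 -2 -0.1 -0.2 0"
}}

```text
t: 5.43
tcp_pos: [0.5088, -0.113, 0.0425]
orientation: [3.139, 0.099, 0.024]
force: [6.0, -0.1, 4.9]
gripper_width: 0.0294
```

```bash
python3 look.py s3; python3 - <<'E'
from station import bot
s=bot.read_state(); print(s["joint_pos"].round(3))
E
```

```text
5.4333 [ 0.5088 -0.113   0.0425] [ 6.  -0.1  4.9] [ 0.   -1.    0.02] 0.029445599994495808
crop org 202 179
[-0.287 -0.088  1.75   0.004  1.466  1.221]
```

View pics/s3.png

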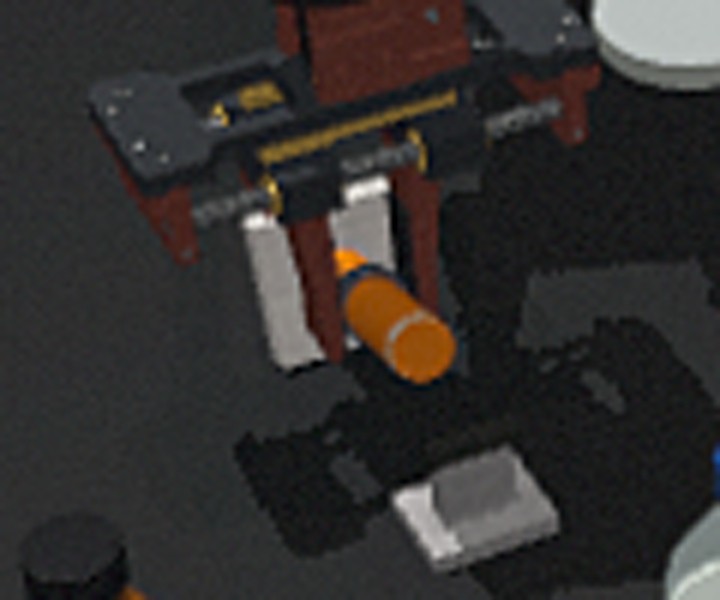

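The edge slides with a ratio of about 0.7 and the tamper doesn't turn, so the bench alone can't start the swing from 17°. My new plan is to lift, turn half round, and lean the lower edge of the foot face against the fixed rest bar, which acts as a pivot that cannot slip. That swings the tamper most of the way. Then I'll press the foot edge on the clear bench to finish upright.

Call:
{"method": "send_rows", "body": {
  "increments": "2 0 0 2 0; 2 0 0 4.5 0; 2 0 0 6.5 0; 2 0 0 6.5 0.1; 2 0 0 6.5 0.22; 2 0 0 6.5 0.34; 2 0 0 6.5 0.46; 2 0 0 6.5 0.58; 2 0 0 6.5 0.7; 2 0 0 6.5 0.82; 2 0 0 6.5 0.94; 2 0 0 6.5 1.06"
}}

```text
t: 6.48
tcp_pos: [0.5066, -0.1128, 0.1057]
orientation: [-2.646, -1.675, -0.014]
force: [0.0, 0.4, -3.2]
gripper_width: 0.029
```

```bash
python3 - <<'E'
from h import *
from station import bot
c=bot.camera_info("top"); im=cv2.imread("pics/top0.png")
p=[(215,118),(235,235),(385,205),(365,88)]
P=np.array([onz(c,(300+a/6,220+b/6),.006) for a,b in p]); print(P.round(4)); print(P.mean(0)); print([np.linalg.norm(P[i]-P[i-1]).round(4) for i in range(4)])
s=bot.read_state(); print(s["tcp_pos"],s["orientation"],s["force"].round(1),s["torque"].round(3))
for n,q in (("amber body",(420,185)),("reagent",(317,178))): print(n,onz(c,q,.03))
E
```

```text
[[ 0.6127 -0.0794  0.006 ]
 [ 0.571  -0.0802  0.006 ]
 [ 0.5743 -0.133   0.006 ]
 [ 0.6161 -0.1326  0.006 ]]
[ 0.59351849 -0.10628842  0.006     ]
[np.float64(0.0533), np.float64(0.0417), np.float64(0.0529), np.float64(0.0418)]
[ 0.50657801 -0.11275623  0.10569737] [-2.64648725 -1.67535631 -0.0144357 ] [ 0.   0.4 -3.2] [ 0.014 -0.049 -0.049]
amber body [ 0.69902318 -0.26825512  0.03      ]
reagent [ 0.74327662 -0.05786123  0.03      ]
```

Call:
{"method": "send_rows", "body": {
  "increments": "2 0 0 0 0.12; 2 0 0 0 0.24; 2 0 0 0 0.36; 2 0 0 0 0.48; 2 0 0 0 0.6; 2 0 0 0 0.72; 2 0 0 0 0.84; 2 0 0 0 0.96; 2 0 0 0 1.08; 2 0 0 0 1.2; 2 0 0 0 1.32; 2 0 0 0 1.44"
}}

```text
t: 7.48
tcp_pos: [0.5052, -0.1126, 0.1041]
orientation: [-0.874, -3.0, -0.0]
force: [0.2, -0.4, -3.6]
gripper_width: 0.029
```

```bash
python3 - <<'E'
from h import *
from station import bot
from scipy.spatial.transform import Rotation as Ro
s=bot.read_state(); R=Ro.from_rotvec(s["orientation"]).as_matrix(); print(s["tcp_pos"],R[:,0],np.arctan2(R[1,0],R[0,0]), "remaining",(np.pi+.063-np.arctan2(R[1,0],R[0,0])))
E
```

```text
[ 0.50523155 -0.11255683  0.10410327] [-0.84334446  0.53711673  0.01660578] 2.574489657331266 remaining 0.6301029962585272
```

Call:
{"method": "send_rows", "body": {
  "increments": "2 0 0 0 0.12; 2 0 0 0 0.24; 2 0 0 0 0.36; 2 0 0 0 0.48; 2 0 0 0 0.6; 2 0 0.2 0 0.63; 2 0.5 0.2 0 0.63; 2 1 0.2 0 0.63; 2 1 0.2 0 0.63; 2 1 0.2 0 0.63"
}}

```text
t: 8.32
tcp_pos: [0.5152, -0.1106, 0.1035]
orientation: [0.097, -3.122, 0.007]
force: [-0.7, 0.7, -2.5]
gripper_width: 0.0288
```

```bash
python3 look.py s4;  python3 - <<'E'
from h import *
from station import bot
from scipy.spatial.transform import Rotation as Ro
s=bot.read_state(); R=Ro.from_rotvec(s["orientation"]).as_matrix(); print(s["tcp_pos"],R[:,0])
cv2.imwrite("pics/w4.png",bot.snapshot("wrist"))
E
```

```text
8.3167 [ 0.5152 -0.1106  0.1035] [-0.7  0.7 -2.5] [ 0.07 -0.11  0.02] 0.028769801485256822
crop org 201 159
[ 0.5150995  -0.11060308  0.10365577] [-0.99790457 -0.0622151   0.01776931]
```

View pics/s4.png

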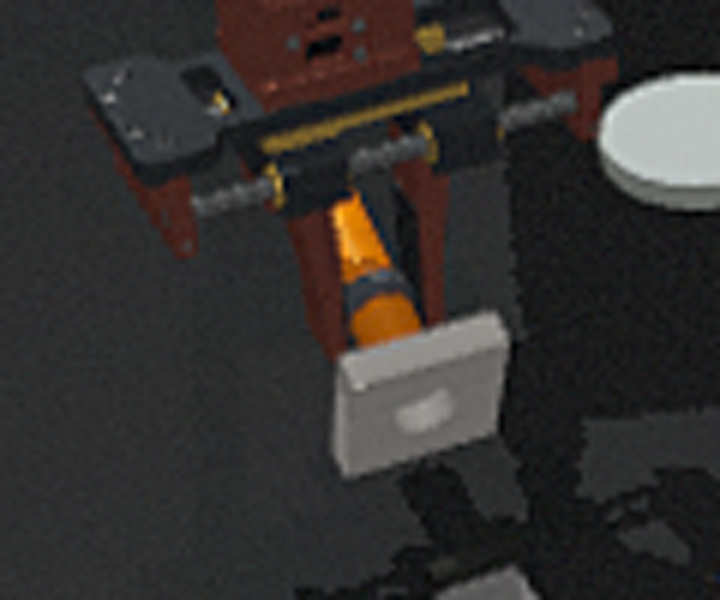

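View pics/w4.png

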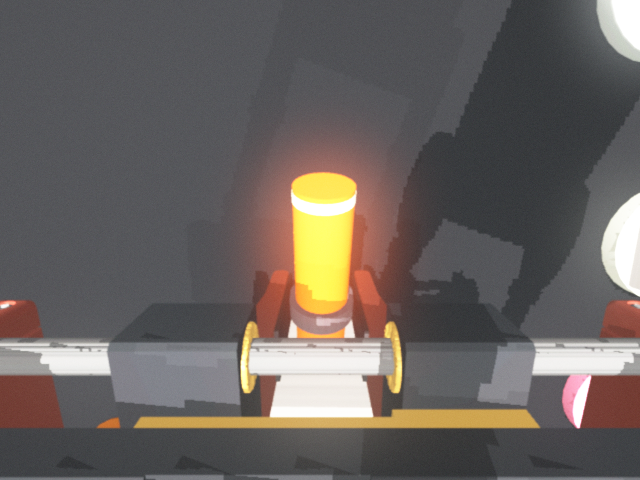

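The scene view shows the tamper with its foot now facing +x and the foot face visible, still leaning. The wrist view shows the free end at about (325,190). I'll write a tilt estimator from that end.

```bash
cat > tilt.py <<'E'
from h import *
from scipy.spatial.transform import Rotation as Ro
def tilt(s,c,p,off=(-.0015,0,-.0012)):
    """angle of handle above horizontal from wrist pixel of the handle's end centre"""
    R=Ro.from_rotvec(s["orientation"]).as_matrix(); ring=s["tcp_pos"]+R@np.array(off)
    o,d=ray(c,p); n=R[:,1]; # jaw axis: plane normal
    X=o+d*(n@(ring-o))/(n@d) if abs(n@d)>.2 else None
    # point on ray at 60 mm from the ring (nearest to camera), else closest approach
    d=d/np.linalg.norm(d); b=d@(ring-o); h2=np.linalg.norm(ring-o)**2-b*b
    k=.060**2-h2; t=b-(np.sqrt(k) if k>0 else 0); X=o+d*t; v=X-ring
    return np.degrees(np.arctan2(v@np.array([0,0,1]), v@R[:,0])), v, k
E
python3 - <<'E'
from tilt import *
from station import bot
s=bot.read_state(); c=bot.camera_info("wrist")
for p in ((325,190),(325,186),(325,194)): print(tilt(s,c,p))
# expected pixel for 17 deg
R=Ro.from_rotvec(s["orientation"]).as_matrix(); ring=s["tcp_pos"]+R@np.array([-.0015,0,-.0012])
for a in (10,17,25,30,40,60,80,90):
    a=np.radians(a); print(np.degrees(a),proj(c,ring+.06*(np.cos(a)*R[:,0]-np.sin(a)*R[:,2])),"ring",proj(c,ring))
E
```

```text
(np.float64(21.0769985069905), array([-0.0559338 , -0.0010947 ,  0.02168435]), np.float64(0.0007206746659949069))
(np.float64(17.69276393542249), array([-0.05712637, -0.00114881,  0.01831006]), np.float64(0.0005278237751620155))
(np.float64(23.974254590322566), array([-0.05475288, -0.0010377 ,  0.02451624]), np.float64(0.000908577138755866))
10.0 [318.94849645 179.9746708 ] ring [319.38872205 304.96666845]
17.0 [318.84857798 186.11766876] ring [319.38872205 304.96666845]
25.0 [318.73522127 196.71334801] ring [319.38872205 304.96666845]
29.999999999999996 [318.66668607 205.38132638] ring [319.38872205 304.96666845]
40.0 [318.54089058 227.50539867] ring [319.38872205 304.96666845]
59.99999999999999 [318.37477375 288.41879058] ring [319.38872205 304.96666845]
80.0 [318.38436954 358.88800613] ring [319.38872205 304.96666845]
90.0 [318.4607082  390.88960145] ring [319.38872205 304.96666845]
```

Call:
{"method": "send_rows", "body": {
  "increments": "2 0 0 -1.5 0; 2 0.8 0 -2.5 0; 2 1.5 0.1 -2.5 0; 2 2.4 0.2 -2.5 0; 2 3 0.2 -2.5 0; 2 3.4 0.2 -2.4 0; 2 3.7 0.2 -2.2 0; 2 4 0.3 -2 0; 2 4.3 0.3 -1.8 0; 2 4.5 0.3 -1.7 0; 2 4.5 0.3 -1.7 0"
}}

```text
t: 9.33
tcp_pos: [0.5605, -0.1078, 0.0876]
orientation: [0.097, -3.123, 0.008]
force: [-1.7, -0.4, -0.4]
gripper_width: 0.029
```

```bash
cat > both.py <<'E'
import sys,subprocess
from h import *
from station import bot
n=sys.argv[1]
s=bot.read_state(); print(s["t"],s["tcp_pos"].round(4),s["orientation"].round(3),s["force"].round(1),s["torque"].round(2),s["gripper_width"].round(4))
c=bot.camera_info("scene"); x,y=map(int,proj(c,s["tcp_pos"])); im=bot.snapshot("scene")
x=max(50,min(590,x)); y=max(50,min(430,y))
a=cv2.resize(im[y-50:y+50,x-50:x+50],(400,400),interpolation=cv2.INTER_CUBIC)
w=bot.snapshot("wrist"); b=w[130:430,170:470]; b=cv2.resize(b,(400,400))
cv2.imwrite(f"pics/{n}.png",np.hstack([a,b])); cv2.imwrite(f"pics/{n}w.png",w); print("org",x-50,y-50,"x4; wrist org 170,130 x1.333")
E
python3 both.py b5
```

```text
Traceback (most recent call last):
  File "both.py", line 5, in <module>
    s=bot.read_state(); print(s["t"],s["tcp_pos"].round(4),s["orientation"].round(3),s["force"].round(1),s["torque"].round(2),s["gripper_width"].round(4))
                                                                                                                              ^^^^^^^^^^^^^^^^^^^^^^^^
AttributeError: 'float' object has no attribute 'round'
```

```bash
sed -i 's/s\["gripper_width"\].round(4)/round(float(s["gripper_width"]),4)/' both.py; python3 both.py b5
```

```text
9.3333 [ 0.5605 -0.1078  0.0876] [ 0.097 -3.123  0.008] [-1.7 -0.4 -0.4] [-0.15  0.52 -0.01] 0.029
org 220 176 x4; wrist org 170,130 x1.333
```

View pics/b5.png

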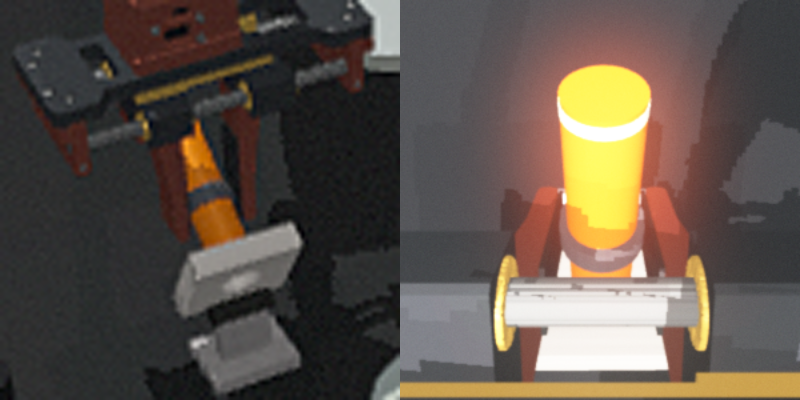

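The free end is at wrist (322,201), about 28° of tilt, so the pivot on the bar works. I'll continue the arc.

Call:
{"method": "send_rows", "body": {
  "increments": "2 0.5 0 0.3 0; 2 0.9 0 0.5 0; 2 1.3 0.1 0.7 0; 2 1.8 0.1 0.8 0; 2 2.3 0.1 0.9 0; 2 2.8 0.2 1.0 0; 2 3.0 0.2 1.0 0; 2 3.0 0.2 1.0 0"
}}

```text
t: 10.1
tcp_pos: [0.5909, -0.1057, 0.0979]
orientation: [0.098, -3.124, 0.009]
force: [-2.5, 0.8, 2.3]
gripper_width: 0.0292
```

```bash
python3 both.py b6
```

```text
10.1 [ 0.5909 -0.1057  0.0979] [ 0.098 -3.124  0.009] [-2.5  0.8  2.3] [0.14 0.37 0.03] 0.0292
org 225 180 x4; wrist org 170,130 x1.333
```

View pics/b6.png

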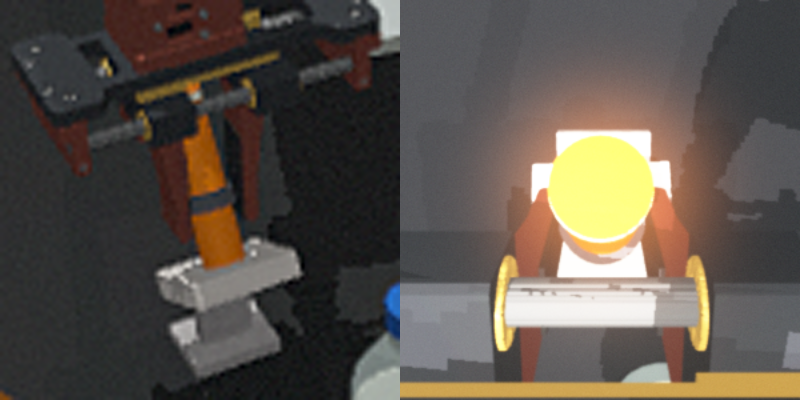

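Tilt is now about 55° (end at wrist (321,271)). I'll continue on the bar.

Call:
{"method": "send_rows", "body": {
  "increments": "2 0.5 0 0.1 0; 2 1.0 0.1 0.1 0; 2 1.5 0.1 0 0; 2 2.0 0.1 -0.1 0; 2 2.3 0.2 -0.2 0; 2 2.3 0.2 -0.2 0"
}}

```text
t: 10.7
tcp_pos: [0.6147, -0.104, 0.0962]
orientation: [0.098, -3.126, 0.01]
force: [-0.7, -1.5, 2.2]
gripper_width: 0.0288
```

```bash
python3 both.py b7
```

```text
10.7 [ 0.6147 -0.104   0.0962] [ 0.098 -3.126  0.01 ] [-0.7 -1.5  2.2] [-0.14 -0.   -0.01] 0.0288
org 230 187 x4; wrist org 170,130 x1.333
```

View pics/b7.png

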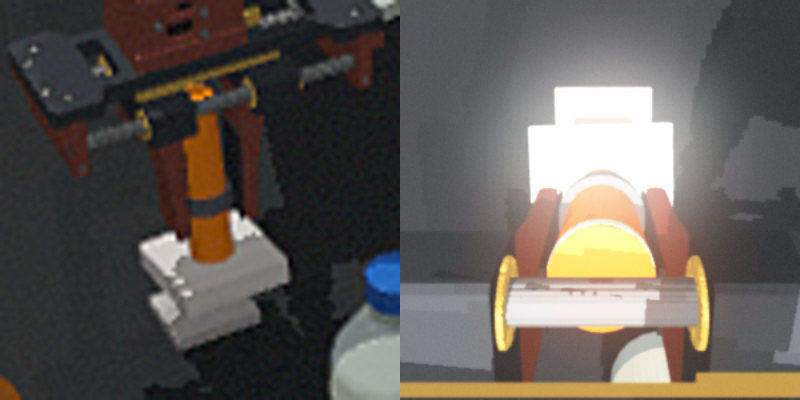

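Tilt is now about 74° (end at wrist row ~336) and the low foot edge is on the robot's side, so pressing straight down on the bench will right the tamper. I'm lifting clear and moving to the clear bench near x=0.485.

Call:
{"method": "send_rows", "body": {
  "increments": "2 0 0 1.5 0; 2 0 0 3 0; 2 -2 0 3.5 0; 2 -5 -0.2 3.5 0; 2 -8 -0.4 3.5 0; 2 -11 -0.6 3 0; 2 -13 -0.8 1.5 0; 2 -13 -0.8 -1 0; 2 -13 -0.8 -3 0; 2 -13 -0.8 -3.4 0; 2 -13 -0.8 -3.4 0"
}}

```text
t: 11.72
tcp_pos: [0.4826, -0.1114, 0.0599]
orientation: [0.097, -3.121, 0.007]
force: [1.5, 0.3, -3.6]
gripper_width: 0.0293
```

Call:
{"method": "send_rows", "body": {
  "increments": "2 0 0 -0.4 0; 2 0 0 -0.8 0; 2 0 0 -1.0 0; 2 0 0 -1.2 0; 2 0 0 -1.3 0; 2 0 0 -1.4 0; 2 0 0 -1.4 0"
}}

```text
t: 12.3
tcp_pos: [0.4872, -0.1116, 0.0515]
orientation: [0.099, -3.133, 0.01]
force: [4.0, 2.8, 12.3]
gripper_width: 0.0289
```

```bash
python3 both.py b8
```

```text
12.3 [ 0.4872 -0.1116  0.0515] [ 0.099 -3.133  0.01 ] [ 4.   2.8 12.3] [ 0.58 -0.58 -0.02] 0.0289
org 209 171 x4; wrist org 170,130 x1.333
```

View pics/b8.png

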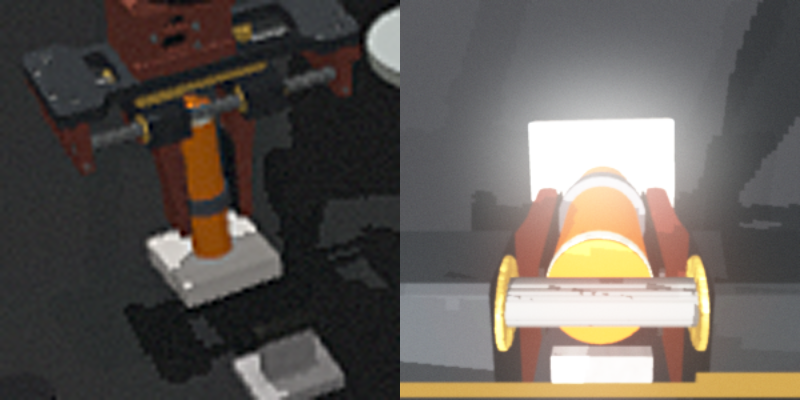

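Call:
{"method": "send_rows", "body": {
  "increments": "2 0.3 0 -0.5 0; 2 0.6 0 -0.7 0; 2 0.9 0 -0.8 0; 2 1.2 0.1 -0.9 0; 2 1.2 0.1 -0.9 0; 2 1.2 0.1 -0.9 0; 2 1.2 0.1 -0.9 0"
}}

```text
t: 12.98
tcp_pos: [0.4991, -0.1113, 0.0482]
orientation: [0.099, -3.133, 0.013]
force: [-17.8, 1.3, 28.9]
gripper_width: 0.0291
```

```bash
python3 both.py b9
```

```text
12.9833 [ 0.4991 -0.1113  0.0482] [ 0.099 -3.133  0.013] [-17.8   1.3  28.9] [0.5  3.09 0.13] 0.0291
org 211 175 x4; wrist org 170,130 x1.333
```

View pics/b9.png

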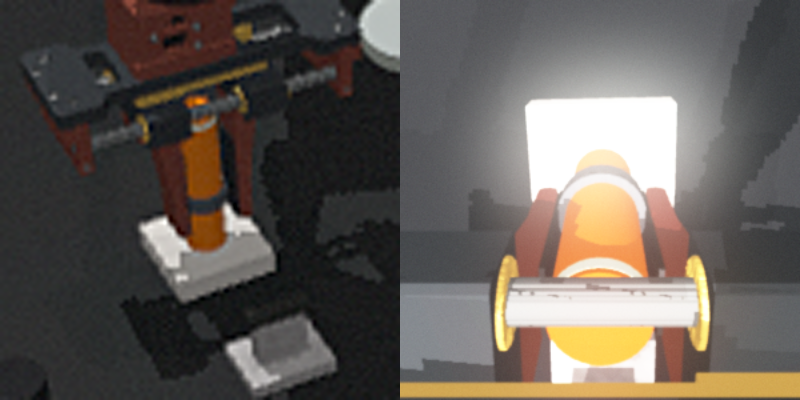

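```bash
python3 - <<'E'
from tilt import *
from station import bot
s=bot.read_state(); c=bot.camera_info("wrist")
R=Ro.from_rotvec(s["orientation"]).as_matrix(); ring=s["tcp_pos"]+R@np.array([-.0015,0,-.0012])
print(R[:,2].round(4))
for a in (75,80,84,87,90):
    a=np.radians(a); f=np.array([R[0,0],R[1,0],0]); ax=np.cos(a)*f+np.sin(a)*np.array([0,0,1]); e=ring+.06*ax; u=np.cross(ax,R[:,1])
    b=[proj(c,e+.012*k*u) for k in(-1,1)]
    nb=[proj(c,ring-.036*ax+.03*k*u) for k in(-1,1)]; fb=[proj(c,ring-.05*ax+.03*k*u) for k in(-1,1)]
    print(np.degrees(a).round(),"end",proj(c,e).round(),"rows",b[0][1].round(),b[1][1].round(),"foot back edges",nb[0][1].round(),nb[1][1].round(),"face",fb[0][1].round(),fb[1][1].round())
E
```

```text
[-0.0066 -0.0083 -0.9999]
75.0 end [317. 340.] rows 381.0 300.0 foot back edges 346.0 242.0 face 340.0 242.0
80.0 end [317. 358.] rows 396.0 318.0 foot back edges 340.0 237.0 face 331.0 235.0
84.0 end [317. 371.] rows 408.0 333.0 foot back edges 334.0 232.0 face 325.0 230.0
87.0 end [317. 381.] rows 416.0 344.0 foot back edges 330.0 230.0 face 320.0 226.0
90.0 end [317. 390.] rows 423.0 355.0 foot back edges 326.0 227.0 face 315.0 222.0
```

View pics/b9w.png

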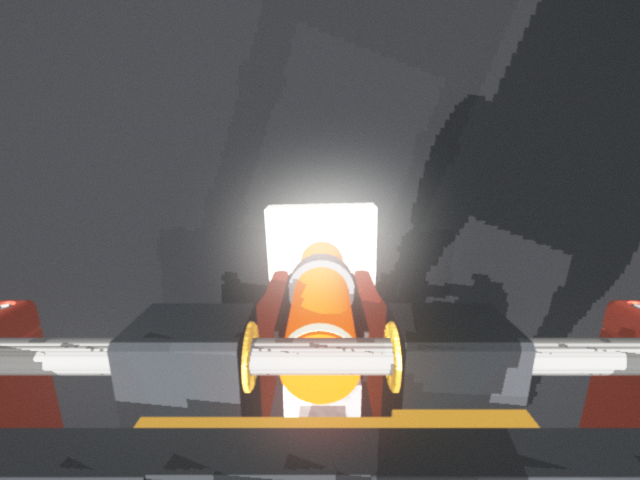

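The foot's far edge is at row 204, against a predicted ~228. The ring seems to have slid several mm along the pads during the +x drag, so I'll re-fit the offset and tilt together.

```bash
cat > fit.py <<'E'
from tilt import *
from station import bot
from scipy.optimize import least_squares
def fit(s,c,endbot,footfar,dz=-.0012):
    R=Ro.from_rotvec(s["orientation"]).as_matrix(); f=np.array([R[0,0],R[1,0],0]);f/=np.linalg.norm(f)
    def g(p):
        a=p[0]; ring=s["tcp_pos"]+R@np.array([p[1],0,dz]); ax=np.cos(a)*f+np.sin(a)*np.array([0,0,1]); u=np.cross(ax,R[:,1])
        return [proj(c,ring+.06*ax-.012*u)[1]-endbot, proj(c,ring-.036*ax+.03*u)[1]-footfar]
    r=least_squares(g,[1.4,0.],x_scale=[.1,.01]); return np.degrees(r.x[0]),r.x[1],r.cost
E
python3 - <<'E'
from fit import *
s=bot.read_state(); c=bot.camera_info("wrist")
for dz in(-.0012,.001,-.003): print(dz,fit(s,c,403,204,dz))
print(fit(s,c,403,207))
E
```

```text
-0.0012 (np.float64(93.82352323353301), np.float64(0.009039786854190423), np.float64(1.454028420503369e-26))
0.001 (np.float64(94.97960749137837), np.float64(0.008120896204900021), np.float64(1.4776159926582014e-23))
-0.003 (np.float64(92.90067987223053), np.float64(0.009790912823203757), np.float64(4.0389678347315804e-26))
(np.float64(92.60640534991921), np.float64(0.00804401749591633), np.float64(5.492996255234949e-26))
```

The combined fit gives the tamper essentially vertical with its foot flat, but the ring is about 8–9 mm off the pads' centre. It now stands by itself on the bench, so I'll relax the load, check, open, re-centre and pinch the ring again.

Call:
{"method": "send_rows", "body": {
  "increments": "2 -0.2 0 0 0; 2 -0.4 0 0 0; 2 -0.4 0 0 0; 2 -0.4 0 0 0"
}}

```text
t: 13.42
tcp_pos: [0.4947, -0.1116, 0.0479]
orientation: [0.099, -3.132, 0.013]
force: [-2.7, -1.4, 2.2]
gripper_width: 0.0289
```

```bash
python3 both.py b10
```

```text
13.4167 [ 0.4947 -0.1116  0.0479] [ 0.099 -3.132  0.013] [-2.7 -1.4  2.2] [-0.03  0.24  0.03] 0.0289
org 210 174 x4; wrist org 170,130 x1.333
```

View pics/b10.png

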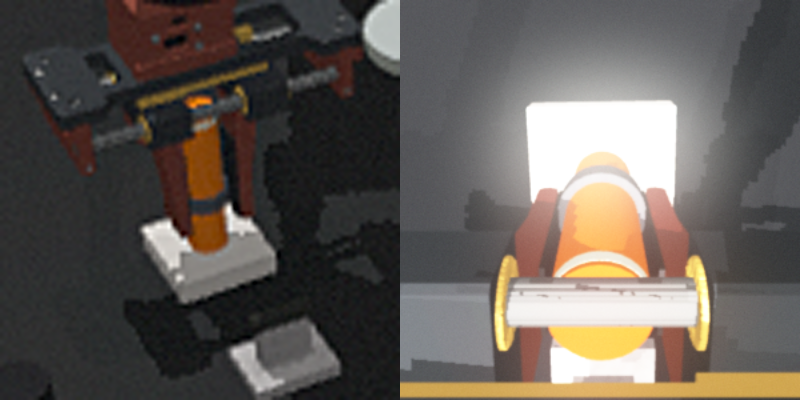

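Call:
{"method": "send_rows", "body": {
  "increments": "4.5 0 0 0 0; 4.5 0 0 0 0; 4.5 0 0 0 0; 4.5 0 0 0 0; 4.5 -0.4 0 0 0; 4.5 -0.8 -0.1 0 0; 4.5 -0.8 -0.1 0 0; 4.5 -0.8 -0.1 0 0"
}}

```text
t: 14.18
tcp_pos: [0.4866, -0.1126, 0.048]
orientation: [0.098, -3.132, 0.013]
force: [0.3, 0.2, -0.1]
gripper_width: 0.045
```

```bash
python3 both.py b11
```

```text
14.1833 [ 0.4866 -0.1126  0.048 ] [ 0.098 -3.132  0.013] [ 0.3  0.2 -0.1] [ 0.05 -0.1   0.05] 0.045
org 209 172 x4; wrist org 170,130 x1.333
```

View pics/b11.png

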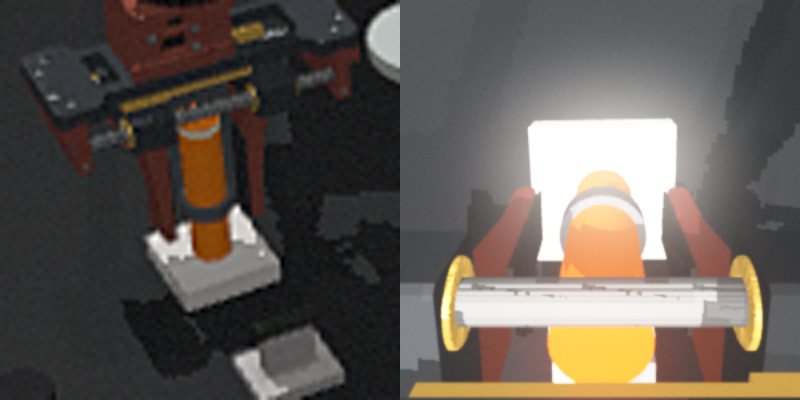

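It stands alone and upright. The foot's far edge at row 220 and end bottom at row ~421 match the vertical prediction (227 / 423). I'm closing on the ring again.

```bash
python3 - <<'E'
from fit import *
s=bot.read_state(); c=bot.camera_info("wrist")
print(fit(s,c,421,220,-.002))
E
```

```text
(np.float64(91.85983459102393), np.float64(0.0014498872132489942), np.float64(1.5226908736938058e-25))
```

Call:
{"method": "send_rows", "body": {
  "increments": "4.5 -0.2 0 0 0; 2 -0.2 0 0 0; 2 -0.2 0 0 0; 2 -0.2 0 0 0; 2 -0.2 0 0 0; 2 -0.2 0 0 0; 2 -0.2 0 0 0; 2 -0.2 0 0 0; 2 -0.2 0 0 0; 2 -0.2 0 0 0"
}}

```text
t: 15.12
tcp_pos: [0.4849, -0.1124, 0.048]
orientation: [0.099, -3.133, 0.013]
force: [-1.3, 1.3, 1.5]
gripper_width: 0.0293
```

```bash
python3 both.py b12
```

```text
15.1167 [ 0.4849 -0.1124  0.048 ] [ 0.099 -3.133  0.013] [-1.3  1.3  1.5] [ 0.4  -0.07 -0.01] 0.0293
org 208 171 x4; wrist org 170,130 x1.333
```

View pics/b12.png

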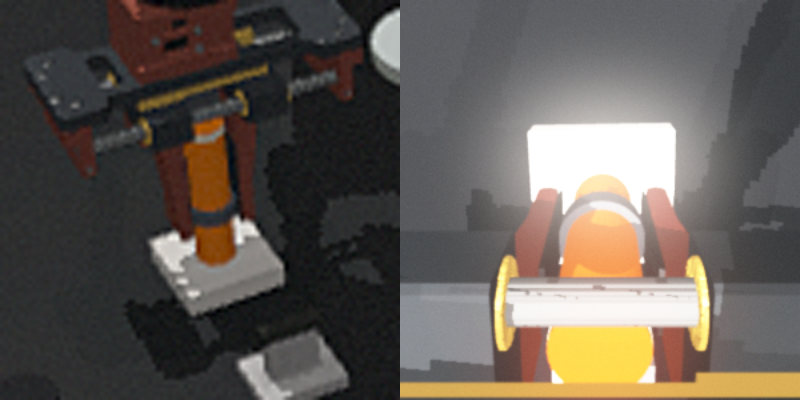

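Step 1's state holds: upright, flat and pinched, with the ring centred. I'm lifting and carrying it towards the stand, via x≈0.62 to stay clear of the blue tamper at about (0.49, 0.14).

Call:
{"method": "send_rows", "body": {
  "increments": "2 0 0 2 0; 2 0 0 5 0; 2 0 0 8 0; 2 0 0 11 0; 2 2 1 13.5 0; 2 5 3 13.5 0; 2 8 5 13.5 0; 2 11 8 13.5 0; 2 13.5 11 13.5 0; 2 13.5 14.5 13.5 0; 2 13.5 18 13.5 0; 2 13.5 18 13.5 0"
}}

```text
t: 16.22
tcp_pos: [0.6195, 0.0737, 0.1809]
orientation: [0.108, -3.129, 0.008]
force: [-0.2, -0.6, -2.7]
gripper_width: 0.029
```

Call:
{"method": "send_rows", "body": {
  "increments": "2 0 2.5 0 0; 2 0 5 0 0; 2 0 7 0 0; 2 0 8 0 0; 2 0 8 0 0; 2 0 8 0 0; 2 0 8 0 0"
}}

```text
t: 16.8
tcp_pos: [0.6196, 0.1522, 0.1806]
orientation: [0.106, -3.129, 0.01]
force: [-0.3, 0.2, -3.9]
gripper_width: 0.0289
```

```bash
python3 both.py b13; python3 - <<'E'
from h import *
from station import bot
c=bot.camera_info("wrist"); print(proj(c,(.618,.266,.023)))
E
```

```text
16.8 [0.6196 0.1522 0.1806] [ 0.106 -3.129  0.01 ] [-0.3  0.2 -3.9] [ 0.05 -0.19 -0.02] 0.0289
org 340 125 x4; wrist org 170,130 x1.333
[444.89899126 236.04737258]
```

View pics/b13w.png

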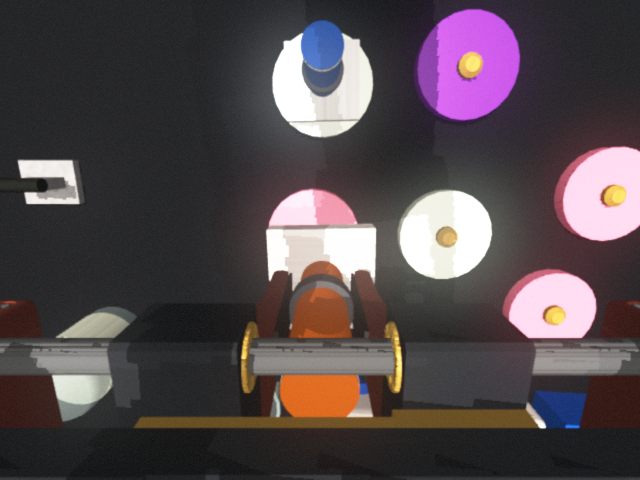

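The wrist view shows the empty white base at (445,235) with its spigot at (447,237), against a predicted (445,236). I'll measure it precisely and check the tamper's own pose in the hand.

```bash
python3 - <<'E'
from fit import *
s=bot.read_state(); c=bot.camera_info("wrist"); im=cv2.imread("pics/b13w.png")
H,S,V=cv2.split(cv2.cvtColor(im,cv2.COLOR_BGR2HSV))
w=((S<60)&(V>150)).astype(np.uint8); w[:, :392]=0; w[:,500:]=0; w[:180]=0; w[290:]=0
w=cv2.morphologyEx(w,cv2.MORPH_CLOSE,np.ones((25,25)))
ct=max(cv2.findContours(w,cv2.RETR_EXTERNAL,cv2.CHAIN_APPROX_NONE)[0],key=cv2.contourArea)
# top rim: contour points cast to z=.014, circle fit
P=np.array([onz(c,p[0],.014)[:2] for p in ct]); 
A=np.c_[2*P,np.ones(len(P))]; q=np.linalg.lstsq(A,(P**2).sum(1),rcond=None)[0]; print("disc centre",q[:2],"r",np.sqrt(q[2]+q[0]**2+q[1]**2), "res",np.std(np.linalg.norm(P-q[:2],axis=1)))
b=((H>10)&(H<30)&(S>110)).astype(np.uint8); b[:, :425]=0;b[:,470:]=0;b[:215]=0;b[260:]=0
n,l,st,ce=cv2.connectedComponentsWithStats(b); i=1+st[1:,4].argmax(); print("brass",ce[i],st[i], onz(c,ce[i],.0185))
R=Ro.from_rotvec(s["orientation"]).as_matrix(); print("toolx",R[:,0],"z",R[:,2]); print("fit",fit(s,c,423,226,-.002))
cv2.imwrite("pics/z.png",cv2.resize(im[190:440,240:500],None,fx=2.3,fy=2.3))
E
```

```text
disc centre [0.61946053 0.2692313 ] r 0.043130661931305575 res 0.0005557296719198369
brass [447.74672489 236.55021834] [438 228  19  18 229] [0.61925671 0.27041163 0.0185    ]
toolx [-0.99768755 -0.06714163  0.01056216] z [-0.01017709 -0.00607475 -0.99992976]
fit (np.float64(90.09992978429406), np.float64(-0.0008864796809007994), np.float64(1.6155871338926322e-26))
```

View pics/z.png

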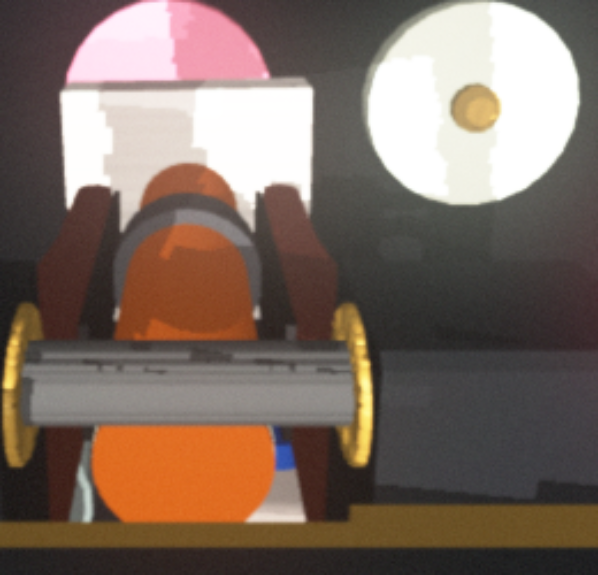

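The wrist circle fit gives the disc centre at (0.6195, 0.2692) with r = 43.1 mm (expected 43). The tamper is at 90.1° in the hand, with its axis about 1 mm from the TCP. I'm moving above the seat and descending to just over the spigot.

Call:
{"method": "send_rows", "body": {
  "increments": "2 -0.1 3.5 0 0; 2 -0.1 7 0 0; 2 -0.1 10 0 0; 2 -0.1 11.6 0 0; 2 -0.1 11.6 -2 0; 2 -0.1 11.6 -5 0; 2 -0.1 11.6 -8 0; 2 -0.1 11.6 -10 0; 2 -0.1 11.6 -10 0; 2 -0.1 11.6 -10 0; 2 -0.1 11.6 -10 0"
}}

```text
t: 17.82
tcp_pos: [0.6197, 0.2678, 0.0831]
orientation: [0.104, -3.132, 0.008]
force: [-0.2, 1.1, -2.9]
gripper_width: 0.0295
```

```bash
python3 both.py b14; python3 - <<'E'
from h import *
from station import bot
im=bot.snapshot("top"); c=bot.camera_info("top")
x,y=map(int,proj(c,(.619,.269,.03))); print(x,y)
cv2.imwrite("pics/t14.png",cv2.resize(im[y-60:y+60,x-60:x+60],None,fx=5,fy=5,interpolation=cv2.INTER_CUBIC))
E
```

```text
17.8167 [0.6197 0.2678 0.0831] [ 0.104 -3.132  0.008] [-0.2  1.1 -2.9] [ 0.11 -0.14 -0.03] 0.0295
org 381 149 x4; wrist org 170,130 x1.333
164 257
```

View pics/b14.png

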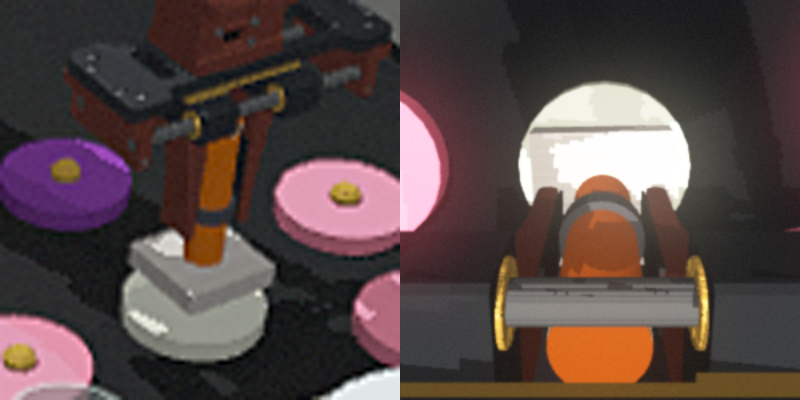

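View pics/t14.png

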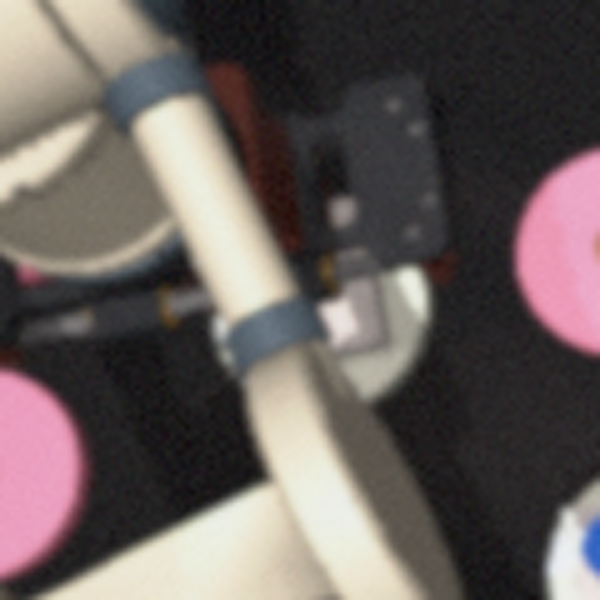

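```bash
python3 - <<'E'
from fit import *
s=bot.read_state(); c=bot.camera_info("wrist"); im=cv2.imread("pics/b14w.png")
H,S,V=cv2.split(cv2.cvtColor(im,cv2.COLOR_BGR2HSV))
w=((S<60)&(V>95)).astype(np.uint8); w[:, :250]=0; w[:,395:]=0; w[:180]=0; w[270:]=0
pts=[]
for r in range(196,262,2):
    x=np.flatnonzero(w[r]); 
    if len(x): pts+= [(x.min(),r),(x.max()+1,r)]
for col in range(295,352,4):
    y=np.flatnonzero(w[180:225,col]); pts.append((col,180+y.min()))
P=np.array([onz(c,p,.014)[:2] for p in pts])
r=least_squares(lambda q:np.linalg.norm(P-q,axis=1)-.043,[.62,.269],loss="soft_l1",f_scale=.0005); e=np.linalg.norm(P-r.x,axis=1)-.043
print("disc",r.x,"res",np.median(abs(e))*1e3, "tcp",s["tcp_pos"])
cv2.imwrite("pics/z2.png",cv2.resize(im[180:300,240:410],None,fx=4.5,fy=4.5,interpolation=cv2.INTER_CUBIC))
E
```

```text
disc [0.61858532 0.2704172 ] res 0.18492399543705573 tcp [0.62001397 0.26831957 0.08392458]
```

View pics/z2.png

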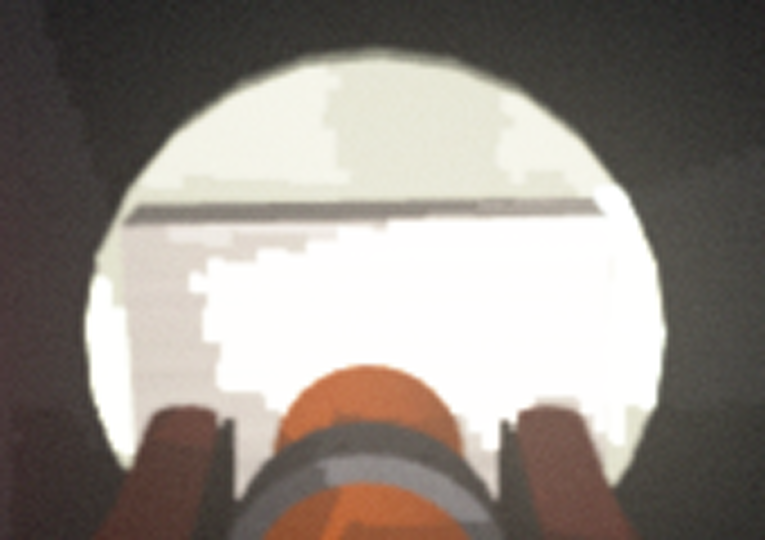

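```bash
python3 - <<'E'
from fit import *
s=bot.read_state(); c=bot.camera_info("wrist"); z=s["tcp_pos"][2]+.002-.036
R=Ro.from_rotvec(s["orientation"]).as_matrix()
for zz in (z,z-.0015):
    a=onz(c,(240+124/4.5,180+223/4.5),zz);b=onz(c,(240+610/4.5,180+216/4.5),zz)
    d=(b-a)/np.linalg.norm(b-a); n=np.array([-d[1],d[0],0]); n=n if n[0]>0 else -n
    print(a,b,"w",np.linalg.norm(a-b),"foot axis",(a+b)/2+.03*n, "yaw",np.arctan2(n[1],n[0]))
E
```

```text
[0.59495933 0.23786468 0.04992458] [0.59012296 0.29696011 0.04992458] w 0.05929300944126559 foot axis [0.62244118 0.26985941 0.04992458] yaw 0.08165802709393796
[0.59530877 0.2376432  0.04842458] [0.59043331 0.2972163  0.04842458] w 0.059772277894053386 foot axis [0.62277107 0.26987677 0.04842458] yaw 0.08165802709393827
```

In the same wrist view the foot axis comes out at (0.6224, 0.2699) and the disc at (0.6186, 0.2704). I'll shift −2.5 mm in x and lower partway, watching the force.

Call:
{"method": "send_rows", "body": {
  "increments": "2 -0.3 0.05 0 0; 2 -0.3 0.05 0 0; 2 -0.3 0.05 -0.5 0; 2 -0.3 0.05 -1.0 0; 2 -0.3 0.05 -1.3 0; 2 -0.3 0.05 -1.6 0; 2 -0.3 0.05 -1.6 0; 2 -0.3 0.05 -1.6 0"
}}

```text
t: 18.63
tcp_pos: [0.6167, 0.2687, 0.0672]
orientation: [0.105, -3.133, 0.008]
force: [-0.5, -0.1, -3.2]
gripper_width: 0.0294
```

```bash
python3 both.py b15
```

```text
18.6333 [0.6167 0.2687 0.0672] [ 0.105 -3.133  0.008] [-0.5 -0.1 -3.2] [ 0.07 -0.1  -0.04] 0.0294
org 379 154 x4; wrist org 170,130 x1.333
```

View pics/b15.png

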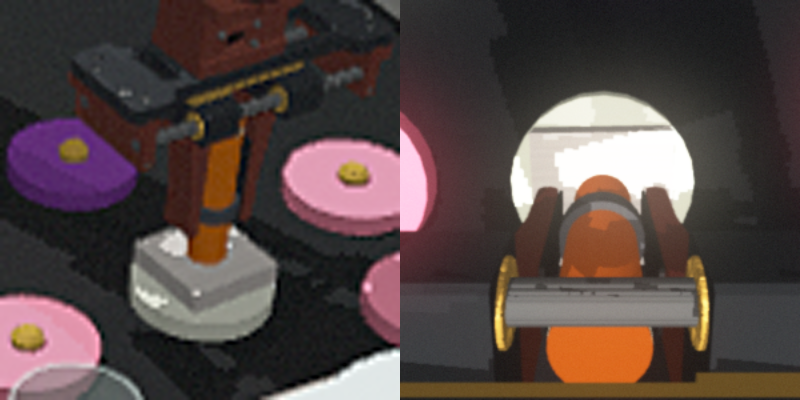

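No contact force with the foot at about 19 mm, below the spigot's 23 mm top, so the recess is going over the spigot. I'm lowering it home.

Call:
{"method": "send_rows", "body": {
  "increments": "2 0 0 -0.2 0; 2 0 0 -0.4 0; 2 0 0 -0.5 0; 2 0 0 -0.6 0; 2 0 0 -0.7 0; 2 0 0 -0.7 0; 2 0 0 -0.7 0"
}}

```text
t: 19.32
tcp_pos: [0.6176, 0.269, 0.0621]
orientation: [0.105, -3.136, 0.006]
force: [0.7, -0.0, 1.9]
gripper_width: 0.0289
```

```bash
python3 both.py b16
```

```text
19.3167 [0.6176 0.269  0.0621] [ 0.105 -3.136  0.006] [ 0.7 -0.   1.9] [-0.05 -0.23  0.03] 0.0289
org 379 156 x4; wrist org 170,130 x1.333
```

View pics/b16.png

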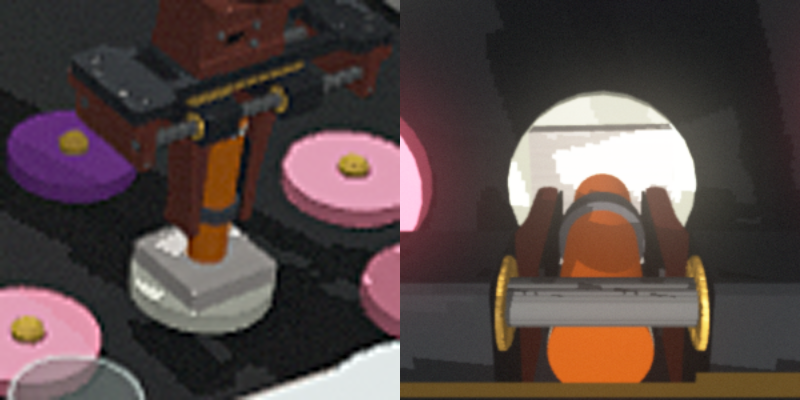

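Contact begins at TCP z = 0.062, exactly the expected fully seated height. I'll press a little more so the foot sits flat before letting go.

Call:
{"method": "send_rows", "body": {
  "increments": "2 0 0 -0.2 0; 2 0 0 -0.4 0; 2 0 0 -0.4 0; 2 0 0 -0.4 0; 2 0 0 -0.4 0"
}}

```text
t: 19.83
tcp_pos: [0.6177, 0.2691, 0.0619]
orientation: [0.105, -3.137, 0.005]
force: [-6.1, -2.7, 16.6]
gripper_width: 0.0293
```

```bash
python3 both.py b17; python3 - <<'E'
from fit import *
im=cv2.imread("pics/b17w.png"); cv2.imwrite("pics/z3.png",cv2.resize(im[180:420,240:410],None,fx=2.4,fy=2.4,interpolation=cv2.INTER_CUBIC))
E
```

```text
19.8333 [0.6177 0.2691 0.0619] [ 0.105 -3.137  0.005] [-6.1 -2.7 16.6] [-0.56  0.98 -0.01] 0.0293
org 380 156 x4; wrist org 170,130 x1.333
```

View pics/z3.png

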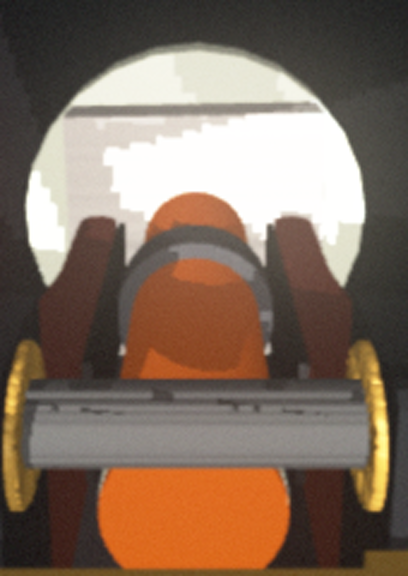

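There's a hard stop at z = 0.0619 with about 20 N on the seat, so it is home. I'll relax, open and rise straight up.

Call:
{"method": "send_rows", "body": {
  "increments": "2 0 0 0.1 0; 2 0 0 0.1 0; 2 0 0 0 0; 5.5 0 0 0 0; 5.5 0 0 0 0; 5.5 0 0 0 0; 5.5 0 0 0 0; 5.5 0 0 0 0; 5.5 0 0 0 0; 5.5 0 0 0 0"
}}

```text
t: 20.77
tcp_pos: [0.6177, 0.269, 0.0618]
orientation: [0.105, -3.137, 0.005]
force: [0.2, -0.1, -0.1]
gripper_width: 0.0548
```

```bash
python3 both.py b18
```

```text
20.7667 [0.6177 0.269  0.0618] [ 0.105 -3.137  0.005] [ 0.2 -0.1 -0.1] [ 0.05 -0.12  0.  ] 0.0548
org 380 156 x4; wrist org 170,130 x1.333
```

View pics/b18.png

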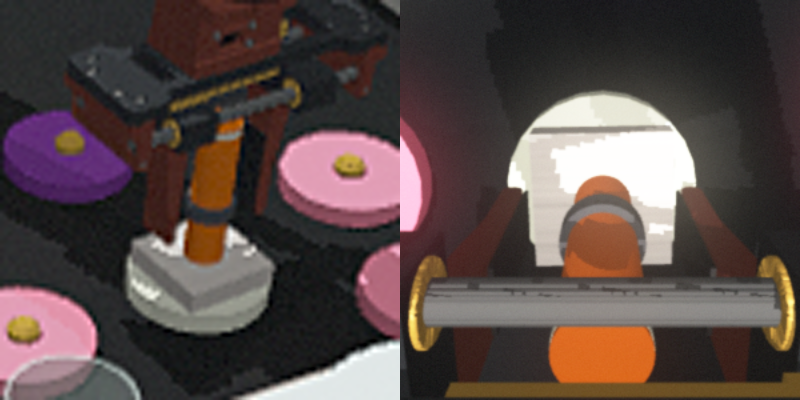

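The tamper stands alone on the base between the open fingers, and the force reads zero. I'm rising clear.

Call:
{"method": "send_rows", "body": {
  "increments": "5.5 0 0 1 0; 5.5 0 0 3 0; 5.5 0 0 6 0; 5.5 0 0 9 0; 5.5 0 0 12 0; 5.5 0 0 15 0; 5.5 0 0 18 0; 5.5 -2 -2 19 0; 5.5 -5 -5 19 0; 5.5 -8 -8 19 0; 5.5 -10 -12 19 0; 5.5 -10 -15 19 0"
}}

```text
t: 21.87
tcp_pos: [0.515, 0.1183, 0.254]
orientation: [0.108, -3.139, 0.005]
force: [0.1, -0.6, 0.3]
gripper_width: 0.055
```

Call:
{"method": "send_rows", "body": {
  "increments": "5.5 -3 -3 0 0; 5.5 -5 -6 0 0; 5.5 -8 -9 0 0; 5.5 -10 -12 0 0; 5.5 -10 -15 0 0; 5.5 -10 -15 0 0; 5.5 -10 -15 0 0"
}}

```text
t: 22.45
tcp_pos: [0.4148, -0.0327, 0.2552]
orientation: [-0.103, 3.138, -0.005]
force: [0.5, -0.5, -0.4]
gripper_width: 0.0551
```

```bash
python3 - <<'E'
from h import *
from station import bot
s=bot.read_state(); print(s["t"],s["tcp_pos"],s["force"].round(1))
ims={n:bot.snapshot(n) for n in("top","scene")}
for n,im in ims.items():
    c=bot.camera_info(n); x,y=map(int,proj(c,(.619,.269,.05)))
    cv2.imwrite(f"pics/f_{n}.png",im); cv2.imwrite(f"pics/fc_{n}.png",cv2.resize(im[y-45:y+45,x-50:x+50],None,fx=5,fy=5,interpolation=cv2.INTER_CUBIC)); print(n,x-50,y-45)
    if n=="top":
        for a in (.014,.028,.124): print(a,proj(c,(.619,.269,a))-[x-50,y-45])
cv2.imwrite("pics/fc.png",np.hstack([cv2.resize(cv2.imread(f"pics/fc_{n}.png"),(400,360)) for n in ims]))
E
```

```text
22.45 [ 0.41477257 -0.03269817  0.25515616] [ 0.5 -0.5 -0.4]
top 112 210
0.014 [55.08882749 48.50152815]
0.028 [53.2467267  47.27791815]
0.124 [39.21264855 37.95582326]
scene 379 165
```

View pics/fc.png

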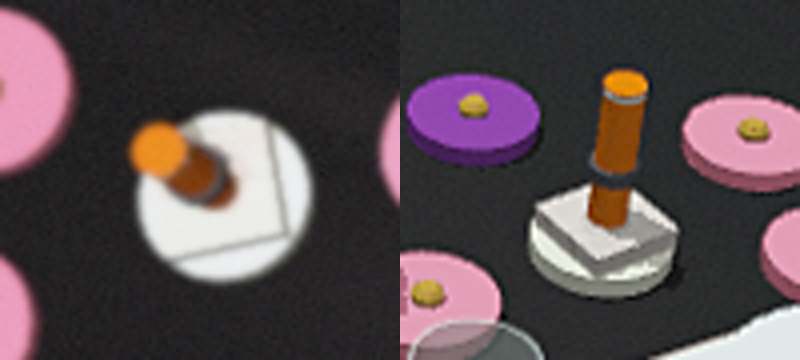

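View pics/f_top.png

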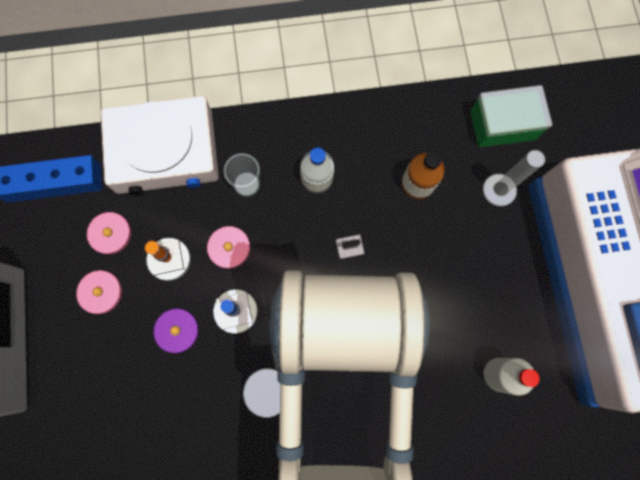

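The free end is at crop (39.5,37.5), against (39.2,38.0) predicted for a seated, vertical tamper. The scene view shows the foot flat on the disc, and every other object is at its starting pixel.

```bash
python3 -c "
from station import bot
print(bot.hand_in())"
```

```text
the job is handed in; nothing more can be done
None
```

I parked the orange tamper upright on the empty white base, fully down over the brass spigot, and handed the job in at about 22.5 s. No verdict was reported.

**What I did**
- **First try:** I pinched the ring and dragged the foot edge along the bench. It slid (force ratio about 0.6–0.7) and the tamper did not turn.
- **Swing:** I turned the tool half round and levered the foot face against the fixed rest bar, which brought the tamper from about 19° to 74°. Pressing the foot edge on the bench then swung it upright.
- **Re-grip:** That last press slid the ring about 8–9 mm along the pads. With the foot flat I let go, centred on the ring and pinched it again, so it was held upright on the bench for well over 0.2 s.
- **Parking:** I carried it over and lowered it. It hit a hard stop at the expected seated height with about 20 N on it. Then I eased off, opened the fingers and moved clear.

**Last checks**
- In the top view, the free end is within 1 pixel of where it should be for a centred, vertical tamper.
- The scene view shows the foot flat on the disc, the wrist force reads about zero, and nothing else looks moved.

**Checks that disagreed**
- Just before lowering, the foot and the disc measured about 4 mm apart in x. I shifted 3 mm, and the spigot entered without side force.
- The different views put the base centre up to about 4 mm apart.

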